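Get the tape roll from behind the bottles in the bench caddy

TASK

The roll of black tape lies at the back of the plywood caddy, behind a jar and two bottles. Stand the jar and both bottles aside on the rubber mat, upright and all three of them before you touch the tape, then lay the tape flat in the middle of the round cork pad. Only then put the jar and the bottles back in the caddy, each upright exactly where it stood at the start; knock nothing over.

Things in the scene. Friction and masses are not known exactly. Their poses are not given: they have to be found in the camera images.
- caddy: Fixed open plywood caddy, floor 155 (x) x 262 (y) mm inside, 6 mm above the bench. Origin: centre of its underside. +x points to its back wall, 60 mm high; side walls 60 mm high at the rear, 36 mm at the front; front lip 12 mm; walls 8 mm thick. Jar and bottles stand in a row along y at x about -33 mm, 85 mm apart, in any order; the tape lies behind, at x about +38 mm.
- side_mat: Fixed flat dark rubber mat, 280 (x) x 110 (y) x 4 mm, on the bench to the left of the caddy, long side roughly away from the robot. Origin: centre of its underside. The jar and both bottles are stood here meanwhile: the middle of each foot over the mat.
- pad: Fixed round cork pad, 90 mm across, 5 mm thick, on the bench to the right of the caddy. Origin: centre of its underside.
- jar: Loose round glass jar with a pale lid, 63 mm across, 99 mm high (glass 60 mm across, lid 57 mm from 88 mm up), the shortest of the three; about 0.44 kg. Origin: centre of its foot, z up.
- glue: Loose beige squeeze bottle with a dark screw cap, oval, 60 (x) x 74 (y) mm, 202 mm high; the round cap is 35 mm across, from 180 to 202 mm above the foot, and good to grip; about 0.5 kg. Origin: centre of its foot, z up.
- slim_bottle: Loose slim round bottle, white and violet, 55 mm across, 178 mm high; the round cap is 39 mm across, from 151 to 178 mm above the foot, and good to grip; about 0.25 kg. Origin: centre of its foot, z up.
- tape: Loose roll of black tape lying flat, 60 mm across, 19 mm high, 0.05 kg; behaves as a solid disc. Origin: centre of its underside, z up.
There are look-alikes about, which are no part of the job. Leave any orange look-alike of the glue alone.

How it is judged:
By the outcome, as a careful person would: the job done as asked, in the order asked, and still so for the second after the job is handed in, with the robot touching nothing.
It also fails if it takes over 149 s, if anything falls off the work surface, if the arm or the gripper's body presses on something with over 40 N, if the wrist force passes 120 N, or if a joint passes its speed limit or range.

ROBOT

A 7-joint arm with a two-finger parallel gripper is mounted at the origin on a cart in front of the work surface, level with it; the furniture and walls round the work are solid. World frame = base frame: x ahead of the robot, y to its left, z up, the work surface at z = 0. Lengths are in m, angles in rad, forces in N, time in s.
With the tool pointing down it reaches from about 0.425 to 0.825 m from the base axis. Payload 3.6 kg.
Tool frame: the origin (TCP) lies on the centre line of the jaws, within the pads' length; the fingertips stand 11 mm ahead of it and the grasp point (between the pads) lies 8 mm behind it; z points along the fingers, y is the direction in which the jaws open and shut (so a half turn about z gives the same grasp; the last joint's range is limited). The gripper opens to 93 mm and grips with 3 to 60 N. Pads are 15 mm wide; open, the fingers measure 128 mm over their backs; the gripper's body (75 mm by 188 mm) begins 65 mm behind the grasp point.
Start: joints at [-1.296, 0.615, -0.013, 1.423, 0.008, 1.103, -0.04], TCP at [0.193, 0.621, 0.23] pointing down, gripper open.
Joint ranges: [-3.12, 3.12], [-0.3, 2.06], [-1.34, 1.32], [0.26, 2.42], [-1.36, 4.5], [0.01, 1.98], [-2.84, 2.84]. Speed limits (rad/s): [2.79, 2.79, 3.14, 3.14, 3.14, 3.14, 3.14].

INTERFACE

Orientations are given as a unit quaternion [w, x, y, z].
In Python, from station import read_state, grab_frame, get_calibration, hand_in, look_for, cut_out, mark_of gives the robot as it stands. The module is installed in compiled form; this text tells all that it offers.
- The arm moves only by the tool jog_arm, never from a script. Its argument "targets" is a list that holds one entry, the list of rows, each a list of 7 numbers: the turn, a rotation vector about the tool's x, y, z in rad, then the shift along the tool's x, y, z in cm, then the opening, from 0 (shut) to 1 (fully open). A call has 1 to 5 rows; each row shifts and turns the commanded pose from where the row before left it, along the tool's axes as they then stand; what a row does not reach is not made up. A row lasts 1/12 s, in which the tool goes at most 41.7 mm and 7.16 degrees, less where a joint would pass 70% of its speed; a pose out of reach is approached as far as the arm can. A call is refused whole if a number of a shift passes 4.17 or a number of a turn 0.125, either way. A call with a gripper value outside its range is refused whole. The fingers move at their own pace and stop on an object; "force" is the grip in N (left out, the last holds). Time passes only in rows, so rows that do not move let the fingers close. It gives the time, the measured TCP pose, the force and the opening at its end, in the units of the state.
- read_state(): the state, without advancing time (a new reading comes with each control period).
- grab_frame(name): name is "scene" or "top" or "wrist"; returns the picture (400x640x3 uint8, red, green, blue); there is no depth.
- get_calibration(name): a dict with "K" (3x3 intrinsics, pixels), "k1" (the pictures are not rectified: a ray, as slopes to the right and down, at radius r is drawn at 1 + k1 r^2 times it, then the intrinsics apply), "pose" (4x4, takes a point from camera to world coordinates); the wrist camera has in their place "T_tool_cam" (4x4, takes a point from camera to tool coordinates, whose origin is the TCP and whose axes are the flange's). Camera axes: x right, y down, z forward; pixel columns grow to the right and rows downward; lengths in m; the calibration is good to about 2 mm. A picture is of the moment at which its call begins: read the wrist's pose just before it. get_calibration takes no time and is no camera call.
- hand_in(): hands the job in, once; it reports no verdict.
Trained networks look in the newest picture that a camera, given by its name, has taken for a name from the list of things; names that differ only in an ending like _2 or _b are one class to them, and where a whole thing is asked for, a point or a joint stands for the part that bears it (a point fixed in the world has none). Each returns a list of dicts, best first, with "conf" (0 to 1); they miss things now and then, are a little off and sometimes report something else, mostly with a low value. They report only what shows in the picture. A call takes as long as a camera call. They do not tell look-alikes from the thing itself.
- look_for(camera, name): "bbox" ([left, top, right, bottom] in pixels, round what is visible of it).
- cut_out(camera, name): "mask" (400x640 bool, what is visible of it) and "bbox" ([left, top, right, bottom] in pixels, round what is visible of it).
- mark_of(camera, name): "location" ([row, column] in pixels: a listed point, or the origin of a listed thing).
The state is a dict: "time_s": time; "qpos": joint angles; "joint_velocities": joint speeds; "joint_torque": joint torques, N m; "eef_pos": TCP position; "tool_rot": TCP orientation; "ft_force": force on the tool from outside, world axes, zero at the start; "ft_torque": the same for the moment, N m; "opening": finger opening in m.
Only numpy, scipy, OpenCV 4.12 (cv2) and the standard library are available. Lean on these libraries where they do the work, as an engineer would, in place of code of your own. Each camera call takes 0.05 s, during which the arm holds its last target. There are 200 camera calls.

## Working session

There is one attempt and no reset: what is moved stays moved. The work goes in short steps, Python scripts to look and compute and a tool call to move; the robot and the scene stay as the last step left them, time stands still between calls to the robot, and variables do not carry over. Pictures are saved under pics/ and viewed, about 12 in all and at most 16, crops included, and the job is handed in when it is done.

Besides the shell and the picture viewer there is one more tool, called after ">>>" by a JSON object that holds its "api" and its "payload". jog_arm: Moves the arm, as the interface text tells. Its arguments: {"type":"object","properties":{"targets":{"type":"array","items":{"type":"array","items":{"type":"array","items":{"type":"number"}}}},"force":{"type":"number"}},"required":["targets"]}

```bash
mkdir -p pics
cat > h.py <<'E'
import numpy as np, cv2
from station import *
from scipy.spatial.transform import Rotation as R
def cam(name):
    c=get_calibration(name)
    if 'pose' in c: T=np.array(c['pose'])
    else:
        s=read_state(); q=s['tool_rot']; W=np.eye(4)
        W[:3,:3]=R.from_quat([q[1],q[2],q[3],q[0]]).as_matrix(); W[:3,3]=s['eef_pos']
        T=W@np.array(c['T_tool_cam'])
    return np.array(c['K']),c['k1'],T
def ray(c,u,v):
    K,k,T=c; d=np.array([(u-K[0,2])/K[0,0],(v-K[1,2])/K[1,1]]); p=d.copy()
    for _ in range(20): p=d/(1+k*(p@p))
    return T[:3,3],T[:3,:3]@np.array([p[0],p[1],1])
def at(c,u,v,z):
    o,d=ray(c,u,v); return o+d*(z-o[2])/d[2]
def proj(c,P):
    K,k,T=c; p=T[:3,:3].T@(np.array(P)-T[:3,3]); s=p[:2]/p[2]; s=s*(1+k*(s@s))
    return np.array([K[0,0]*s[0]+K[0,2],K[1,1]*s[1]+K[1,2]])
def save(n,img): cv2.imwrite('pics/'+n,img[:,:,::-1])
E
python3 - <<'E'
from h import *
np.set_printoptions(precision=3,suppress=True)
f={n:grab_frame(n) for n in ('scene','top')}
for n in f: save(n+'0.png',f[n])
print(read_state())
for n in f:
    c=cam(n); print(n,c[2][:3,3])
    for o in ['caddy','side_mat','pad','jar','glue','slim_bottle','tape']:
        a=mark_of(n,o); b=look_for(n,o)
        for m in a[:3]: print(o,m['location'],round(m['conf'],2),at(c,m['location'][1],m['location'][0],0.006))
        print('   box',[(np.round(x['bbox']),round(x['conf'],2)) for x in b[:3]])
E
```

```text
{'time_s': 0.1, 'qpos': array([-1.296,  0.616, -0.013,  1.425,  0.008,  1.103, -0.04 ]), 'joint_velocities': array([-0.   , -0.002,  0.001, -0.004, -0.001,  0.001,  0.001]), 'joint_torque': array([  0.001, -46.004,   0.21 , -16.625,  -0.061,   0.017,   0.   ]), 'eef_pos': array([0.193, 0.62 , 0.229]), 'tool_rot': array([-0.   ,  0.15 ,  0.989, -0.001]), 'ft_force': array([-0.478,  0.361, -0.779]), 'ft_torque': array([-0.004, -0.052, -0.033]), 'opening': 0.09266334417745145}
scene [0.951 0.965 0.793]
caddy [204.0, 280.9] 0.94 [0.595 0.147 0.006]
caddy [204.6, 267.4] 0.74 [0.624 0.133 0.006]
caddy [194.4, 294.5] 0.69 [0.55  0.132 0.006]
   box [(array([230., 152., 336., 243.]), 0.97)]
side_mat [259.1, 365.2] 0.9 [0.517 0.396 0.006]
   box [(array([318., 221., 430., 302.]), 0.92), (array([232., 156., 338., 243.]), 0.44)]
pad [137.9, 268.8] 0.52 [ 0.5   -0.125  0.006]
   box [(array([256., 132., 268., 146.]), 0.51)]
jar [217.3, 306.5] 0.7 [0.563 0.219 0.006]
   box [(array([294., 178., 322., 223.]), 0.62)]
glue [161.6, 212.7] 0.95 [ 0.679 -0.098  0.006]
glue [280.7, 433.8] 0.73 [0.427 0.
[... 470 characters left out ...]
8., 406., 232.]), 0.6)]
side_mat [223.5, 235.8] 0.6 [0.506 0.389 0.006]
side_mat [208.5, 342.9] 0.33 [0.545 0.14  0.006]
   box [(array([208., 176., 264., 282.]), 0.61)]
pad [227.8, 451.0] 0.72 [ 0.491 -0.107  0.006]
   box [(array([432., 209., 475., 242.]), 0.74)]
jar [202.7, 305.4] 0.97 [0.562 0.229 0.006]
   box []
glue [207.9, 340.9] 0.88 [0.547 0.144 0.006]
glue [168.1, 432.3] 0.58 [ 0.664 -0.091  0.006]
   box [(array([325., 144., 358., 214.]), 0.76), (array([422., 105., 470., 177.]), 0.69)]
slim_bottle [206.2, 380.2] 0.66 [0.551 0.051 0.006]
   box [(array([370., 150., 402., 215.]), 0.74)]
tape [228.2, 451.1] 0.26 [ 0.49  -0.107  0.006]
   box [(array([370., 152., 400., 215.]), 0.36)]
```

View pics/scene0.png

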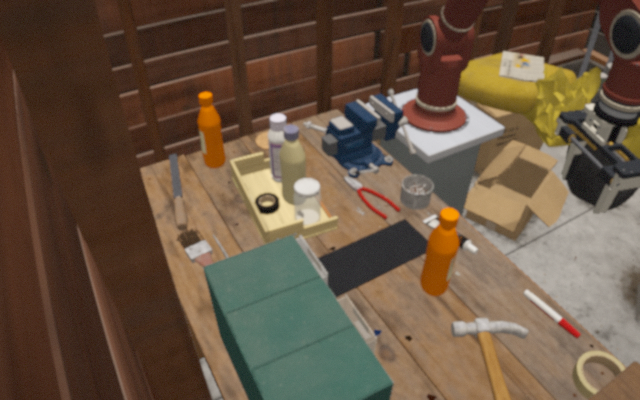

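View pics/top0.png

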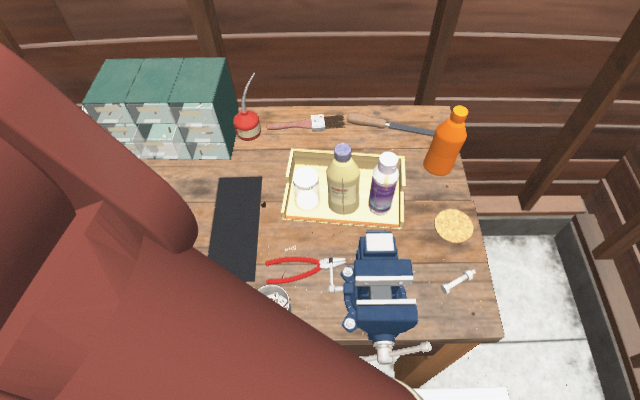

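The scene view shows the tape at (267,203) behind the row, with jar (307,200), glue (292,165) and slim bottle (278,150) in the caddy. There are orange look-alikes at (211,130) and (438,252). The top view shows the mat at (236,228), pad at (453,226), vise at (380,290) and drawer cabinet at (160,110).

Run:
```python
from h import *
np.set_printoptions(precision=3,suppress=True)
S=grab_frame('scene');T=grab_frame('top');cs=cam('scene');ct=cam('top')
def tri(a,b):
    o1,d1=ray(cs,*a);o2,d2=ray(ct,*b)
    A=np.stack([d1,-d2],1);t=np.linalg.lstsq(A,o2-o1,rcond=None)[0]
    p,q=o1+t[0]*d1,o2+t[1]*d2; return (p+q)/2,np.linalg.norm(p-q)
for o in ['side_mat','pad','tape']:
  for n,c in (('scene',cs),('top',ct)):
    r=cut_out(n,o)
    if r:
        m=r[0]['mask'].astype(np.uint8); cn=max(cv2.findContours(m,0,1)[0],key=len).reshape(-1,2)
        z={'side_mat':.004,'pad':.005,'tape':.025}[o]
        P=np.array([at(c,u,v,z)[:2] for u,v in cn]).astype(np.float32)
        print(o,n,r[0]['conf'],cv2.minAreaRect(P))
save('scz.png',cv2.resize(S[90:310,200:480],None,fx=2.8,fy=2.7,interpolation=cv2.INTER_CUBIC))
save('tpz.png',cv2.resize(T[40:360,70:500],None,fx=1.85,fy=1.85,interpolation=cv2.INTER_CUBIC))
print('cab base corner top',at(ct,235,158,0),'left',at(ct,90,155,0))
```

```text
side_mat scene 0.64 ((0.49344968795776367, 0.391237735748291), (0.2618938982486725, 0.11626599729061127), 1.168480634689331)
side_mat top 0.94 ((0.5033966302871704, 0.3923618197441101), (0.2795133590698242, 0.11139746010303497), 1.5792262554168701)
pad scene 0.7 ((0.5204437971115112, -0.12672218680381775), (0.08144095540046692, 0.03428720310330391), 65.06727600097656)
pad top 0.73 ((0.4973464012145996, -0.11426836252212524), (0.08689713478088379, 0.0855909213423729), 35.881439208984375)
tape scene 0.79 ((0.6295067071914673, 0.14490777254104614), (0.07640109956264496, 0.05720288306474686), 63.98902893066406)
cab base corner top [ 0.707  0.417 -0.   ] left [0.726 0.823 0.   ]
```

View pics/scz.png

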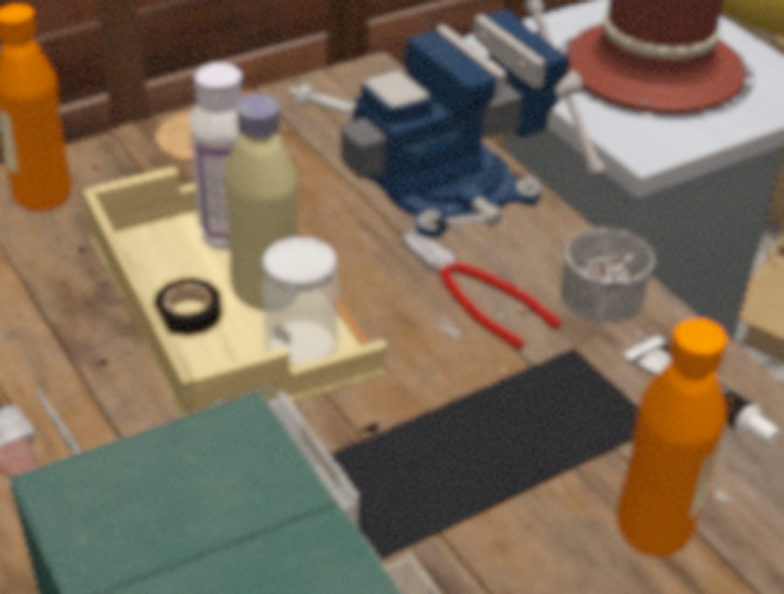

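View pics/tpz.png

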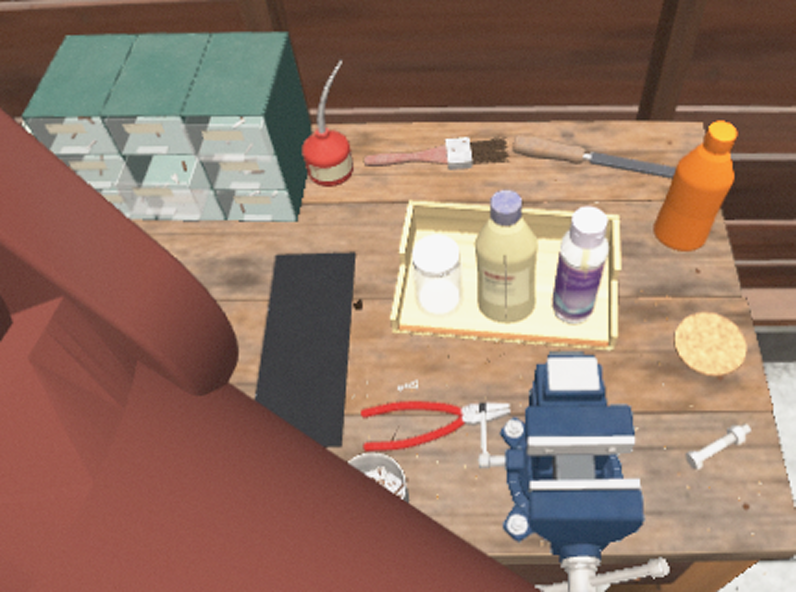

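The zoomed views confirm this. The vise is the tall obstacle near (575,450) in the top crop, and the tape is alone behind the row at (190,305) in the scene crop.

```bash
cat >> h.py <<'E'
def tri(a,b):
    cs=cam('scene');ct=cam('top')
    o1,d1=ray(cs,*a);o2,d2=ray(ct,*b)
    A=np.stack([d1,-d2],1);t=np.linalg.lstsq(A,o2-o1,rcond=None)[0]
    p,q=o1+t[0]*d1,o2+t[1]*d2; return (p+q)/2,np.linalg.norm(p-q)
E
python3 - <<'E'
from h import *
np.set_printoptions(precision=3,suppress=True)
s=lambda u,v:(200+u/2.8,90+v/2.7); t=lambda u,v:(70+u/1.85,40+v/1.85)
for n,a,b in [('plate',(398,88),(573,375)),('jawL',(490,88),(525,407)),('jawR',(410,45),(633,405)),('gluecap',(258,108),(506,199)),('slimcap',(219,75),(589,219)),('jarlid',(302,258),(437,250)),('cabcorner',(262,395),(270,118)),('orangecapR',(16,14),(721,131))]:
    print(n,*tri(s(*a),t(*b)))
c=cam('scene');print('orange L',at(c,*s(700,335),.202))
E
```

```text
plate [0.387 0.08  0.135] 0.0027172789861943545
jawL [0.337 0.138 0.155] 0.017759011752009033
jawR [0.346 0.029 0.144] 0.00983502344664096
gluecap [0.558 0.146 0.206] 0.004778927587255229
slimcap [0.548 0.056 0.185] 0.002661280215615514
jarlid [0.564 0.224 0.108] 0.00643586628445952
cabcorner [0.699 0.424 0.194] 0.007199704610643414
orangecapR [ 0.667 -0.107  0.201] 0.0017486111699231228
orange L [0.434 0.523 0.202]
```

>>> {"api": "jog_arm", "payload": {"targets": [[[0, 0, -0.107, 0, 0, -3.7, 0.7], [0, 0, -0.107, 0, 0, -3.7, 0.7], [0, 0, 0, 0, 0, -3.7, 0.7], [0, 0, 0, -2.23, -2.45, 0, 0.7], [0, 0, 0, -2.23, -2.45, 0, 0.7]]]}}

```text
time_s: 2.32
eef_pos: [0.2321, 0.5699, 0.3434]
tool_rot: [0.0, 0.041, 0.999, 0.003]
ft_force: [1.6, -0.1, -2.4]
opening: 0.0667
```

>>> {"api": "jog_arm", "payload": {"targets": [[[0, 0, 0, -2.23, -2.45, 0, 0.7], [0, 0, 0, -2.23, -2.45, 0, 0.7], [0, 0, 0, -2.23, -2.45, 0, 0.7], [0, 0, 0, -2.23, -2.45, 0, 0.7], [0, 0, 0, -2.23, -2.45, 0, 0.7]]]}}

```text
time_s: 2.73
eef_pos: [0.3344, 0.4346, 0.3409]
tool_rot: [0.0, 0.044, 0.999, 0.0]
ft_force: [-0.1, 0.4, 0.4]
opening: 0.0652
```

>>> {"api": "jog_arm", "payload": {"targets": [[[0, 0, 0, -2.23, -2.45, 0, 0.7], [0, 0, 0, -2.23, -2.45, 0, 0.7], [0, 0, 0, -2.23, -2.45, 0, 0.7], [0, 0, 0, -2.23, -2.45, 0, 0.7], [0, 0, 0, -2.23, -2.45, 0, 0.7]]]}}

```text
time_s: 3.15
eef_pos: [0.4347, 0.3029, 0.3409]
tool_rot: [0.0, 0.044, 0.999, 0.0]
ft_force: [0.1, 0.8, 0.2]
opening: 0.0654
```

>>> {"api": "jog_arm", "payload": {"targets": [[[0, 0, 0, -2.23, -2.45, 0, 0.7], [0, 0, 0, -2.23, -2.45, 0, 0.7], [0, 0, 0, -2.23, -2.45, 0, 0.7], [0, 0, 0, 0, 0, 0, 0.7], [0, 0, 0, 0, 0, 0, 0.7]]]}}

```text
time_s: 3.57
eef_pos: [0.4954, 0.2229, 0.3407]
tool_rot: [0.0, 0.047, 0.999, -0.0]
ft_force: [-0.5, 0.6, 0.5]
opening: 0.0649
```

```bash
cat >> h.py <<'E'
def yaw():
    q=read_state()['tool_rot']; M=R.from_quat([q[1],q[2],q[3],q[0]]).as_matrix()
    return M
def go(P):
    "world TCP target -> shift in cm along tool axes"
    return np.round(100*yaw().T@(np.array(P)-read_state()['eef_pos']),2)
E
python3 - <<'E'
from h import *
np.set_printoptions(precision=3,suppress=True)
s=read_state();print(s['time_s'],s['eef_pos'],s['qpos']);print(yaw())
c=cam('wrist');I=grab_frame('wrist');save('w1.png',I)
print(c[2])
for o,z in [('glue',.208),('slim_bottle',.184),('jar',.105),('tape',.025),('caddy',.006)]:
    print(o,[(np.round(x['bbox']),round(x['conf'],2)) for x in look_for('wrist',o)[:3]])
E
```

```text
3.5667 [0.495 0.223 0.341] [-0.504  0.355  0.059  1.554 -0.021  1.233  1.036]
[[-0.996  0.093  0.   ]
 [ 0.093  0.996 -0.001]
 [-0.    -0.001 -1.   ]]
[[ 0.093  0.966  0.24   0.43 ]
 [ 0.996 -0.09  -0.023  0.23 ]
 [-0.001  0.241 -0.97   0.495]
 [ 0.     0.     0.     1.   ]]
glue [(array([488.,  68., 640., 128.]), 0.89), (array([229., 188., 289., 275.]), 0.8), (array([262., 241., 294., 271.]), 0.39)]
slim_bottle [(array([149., 193., 227., 259.]), 0.98)]
jar [(array([301., 192., 349., 247.]), 0.78)]
tape [(array([261., 239., 292., 273.]), 0.63)]
caddy [(array([172., 170., 362., 277.]), 0.85)]
```

View pics/w1.png

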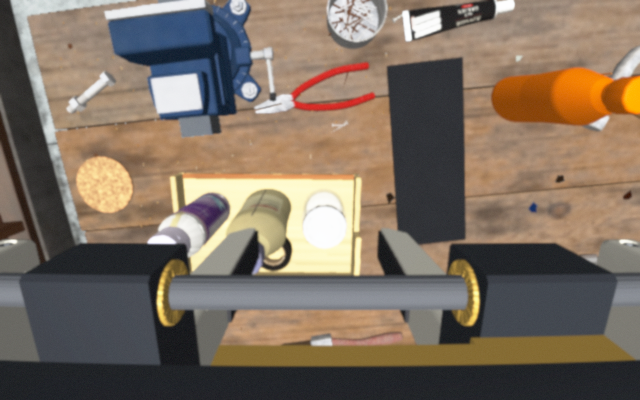

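The wrist view shows the row, with slim (190,225), glue (262,225) and jar (324,220), but the fingers hide the caps. I'll step back for a clean view.

>>> {"api": "jog_arm", "payload": {"targets": [[[0, 0, 0, 1.4, -2.9, 0, 0.7], [0, 0, 0, 1.4, -2.9, 0, 0.7], [0, 0, 0, 1.4, -2.9, 0, 0.7], [0, 0, 0, 0, 0, 0, 0.7], [0, 0, 0, 0, 0, 0, 0.7]]]}}

```text
time_s: 4.28
eef_pos: [0.4441, 0.1416, 0.3413]
tool_rot: [0.0, 0.045, 0.999, 0.0]
ft_force: [0.7, 0.5, 0.0]
opening: 0.065
```

Run:
```python
from h import *
np.set_printoptions(precision=3,suppress=True)
s=read_state();print(s['time_s'],s['eef_pos'])
c=cam('wrist');I=grab_frame('wrist')
for n,P in [('glue',(.558,.146,.208)),('slim',(.548,.056,.184)),('jar',(.564,.224,.105)),('tape',(.628,.14,.025)),('pad',(.497,-.114,.005))]: print(n,proj(c,P))
save('w2.png',cv2.resize(I[140:300,100:420],None,fx=2.5,fy=2.5,interpolation=cv2.INTER_CUBIC))
```

```text
4.2833 [0.444 0.142 0.341]
glue [331.176 303.423]
slim [245.853 289.286]
jar [387.723 259.141]
tape [326.233 279.234]
pad [159.972 210.936]
```

View pics/w2.png

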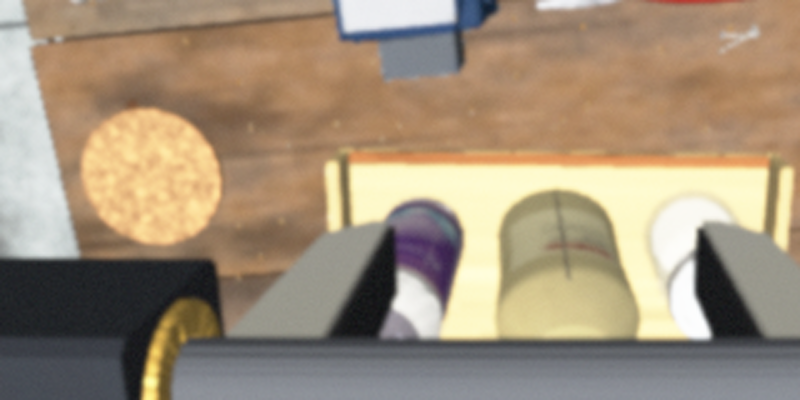

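The pad centre at crop (151,175) matches the prediction, so the pad is at (0.497, -0.114). The caps are hidden from here, so I'll go directly above the glue and look between the fingers.

>>> {"api": "jog_arm", "payload": {"targets": [[[0, 0, 0, -3.7, 0.45, 0, 0.7], [0, 0, 0, -3.7, 0.45, 0, 0.7], [0, 0, 0, -3.7, 0.45, 0, 0.7], [0, 0, 0, 0, 0, 0, 0.7], [0, 0, 0, 0, 0, 0, 0.7]]]}}

```text
time_s: 4.75
eef_pos: [0.5578, 0.1476, 0.3387]
tool_rot: [-0.001, 0.043, 0.999, -0.0]
ft_force: [-0.1, 0.0, 0.2]
opening: 0.065
```

Run:
```python
from h import *
np.set_printoptions(precision=3,suppress=True)
s=read_state();print(s['time_s'],s['eef_pos'])
c=cam('wrist');I=grab_frame('wrist')
for n,P in [('glue',(.558,.146,.208)),('slim',(.548,.056,.184)),('jar',(.564,.224,.105)),('tape',(.628,.14,.025)),('pad',(.497,-.114,.005))]: print(n,proj(c,P))
for o in ['tape','caddy','glue','jar','slim_bottle']: print(o,[(x['location'],round(x['conf'],2)) for x in mark_of('wrist',o)[:2]])
save('w3.png',cv2.resize(I[80:320,160:480],None,fx=2.5,fy=2.5,interpolation=cv2.INTER_CUBIC))
```

```text
4.75 [0.558 0.148 0.339]
glue [314.974 194.721]
slim [222.74  186.962]
jar [380.084 175.072]
tape [316.184 212.779]
pad [140.57  139.432]
tape [([210.8, 315.2], 0.76)]
caddy []
glue [([245.0, 169.3], 0.91), ([162.3, 313.8], 0.86)]
jar [([163.8, 369.7], 0.78)]
slim_bottle [([163.5, 255.7], 0.8)]
```

View pics/w3.png

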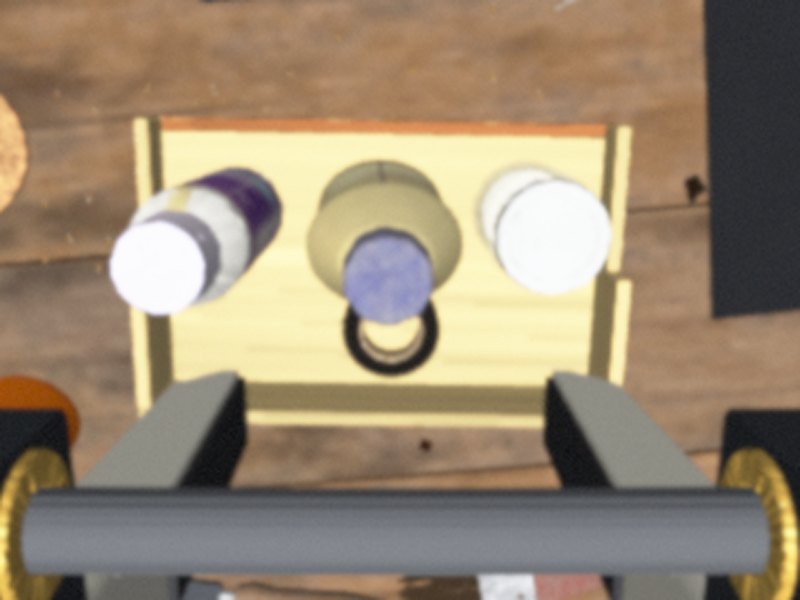

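Clear view: glue cap centre at crop (388,276), slim cap (159,266), jar lid (553,236), tape ring (391,332). The caddy lies square to the tool.

Run:
```python
from h import *
np.set_printoptions(precision=4,suppress=True)
c=cam('wrist')
P={}
for n,u,v,z in [('glue',388,276,.208),('slim',159,266,.184),('jar',553,236,.105),('tape',391,332,.025)]:
    P[n]=at(c,160+u/2.5,80+v/2.5,z); print(n,P[n])
d=P['jar']-P['slim'];print(np.linalg.norm(d[:2]),np.degrees(np.arctan2(d[0],d[1])))
# caddy rim edges: front lip top (z .018?) line & back wall top
for (u,v,z) in [(165,119,.012),(605,125,.012),(160,418,.06),(610,424,.06)]: print(at(c,160+u/2.5,80+v/2.5,z))
g=P['glue'];print(go((g[0],g[1],.188)), go((g[0],g[1],.19+.006-.008)))
```

```text
glue [0.5529 0.1455 0.208 ]
slim [0.5463 0.0551 0.184 ]
jar [0.5624 0.225  0.105 ]
tape [0.6277 0.1394 0.025 ]
0.1706157719376724 5.420636591797614
[0.4905 0.0182 0.012 ]
[0.5162 0.2753 0.012 ]
[0.6577 0.0026 0.06  ]
[0.6839 0.2621 0.06  ]
[ 0.28 -0.14 15.34] [ 0.28 -0.14 15.34]
```

>>> {"api": "jog_arm", "payload": {"targets": [[[0, 0, 0, 0.28, -0.14, 3.6, 0.7], [0, 0, 0, 0, 0, 3.6, 0.7], [0, 0, 0, 0, 0, 3.6, 0.7], [0, 0, 0, 0, 0, 3.6, 0.7], [0, 0, 0, 0, 0, 0, 0.7]]]}}

```text
time_s: 5.47
eef_pos: [0.5483, 0.1439, 0.1907]
tool_rot: [-0.007, 0.044, 0.999, -0.002]
ft_force: [-1.6, -0.3, -1.4]
opening: 0.0652
```

>>> {"api": "jog_arm", "payload": {"targets": [[[0, 0, 0, 0, 0, 0, 0.3], [0, 0, 0, 0, 0, 0, 0.3], [0, 0, 0, 0, 0, 0, 0.3], [0, 0, 0, 0, 0, 0, 0.3], [0, 0, 0, 0, 0, 0, 0.3]]], "force": 35}}

```text
time_s: 5.88
eef_pos: [0.5545, 0.145, 0.1985]
tool_rot: [0.002, 0.044, 0.999, 0.001]
ft_force: [-0.3, -0.5, 0.2]
opening: 0.0366
```

>>> {"api": "jog_arm", "payload": {"targets": [[[0, 0, 0, 0, 0, 0, 0.1], [0, 0, 0, 0, 0, 0, 0.1], [0, 0, 0, 0, 0, 0, 0.1], [0, 0, 0, 0, 0, 0, 0.1]]]}}

```text
time_s: 6.22
eef_pos: [0.5548, 0.1447, 0.1984]
tool_rot: [0.002, 0.044, 0.999, 0.0]
ft_force: [-0.4, -1.5, 6.8]
opening: 0.0345
```

Run:
```python
from h import *
s=read_state();print(s['time_s'],s['eef_pos'],s['tool_rot'],s['opening'],s['ft_force'])
```

```text
6.2167 [0.55479728 0.14469614 0.19844615] [1.74461188e-03 4.39407231e-02 9.99032572e-01 2.97526838e-04] 0.03454762264176041 [-0.38158864 -1.51250375  6.82416898]
```

>>> {"api": "jog_arm", "payload": {"targets": [[[0, 0, 0, 0, 0, -1, 0.1], [0, 0, 0, 0, 0, -2.5, 0.1], [0, 0, 0, 0, 0, -3.5, 0.1], [0, 0, 0, 0, 0, -3.5, 0.1], [0, 0, 0, 0, 0, -2.5, 0.1]]]}}

```text
time_s: 6.63
eef_pos: [0.5532, 0.1449, 0.3288]
tool_rot: [0.0, 0.044, 0.999, 0.0]
ft_force: [0.4, 0.3, -4.5]
opening: 0.0345
```

>>> {"api": "jog_arm", "payload": {"targets": [[[0, 0, 0, 0.43, 1.19, 0, 0.1], [0, 0, 0, 0.87, 2.38, 0, 0.1], [0, 0, 0, 1.04, 2.86, 0, 0.1], [0, 0, 0, 1.13, 3.09, 0, 0.1], [0, 0, 0, 1.13, 3.09, 0, 0.1]]]}}

```text
time_s: 7.05
eef_pos: [0.5163, 0.276, 0.3237]
tool_rot: [-0.003, 0.044, 0.999, -0.001]
ft_force: [0.2, 0.4, -4.5]
opening: 0.0346
```

>>> {"api": "jog_arm", "payload": {"targets": [[[0, 0, 0, 1.13, 3.09, 0, 0.1], [0, 0, 0, 1.04, 2.86, 0, 0.1], [0, 0, 0, 0.87, 2.38, 0, 0.1], [0, 0, 0, 0.69, 1.9, 0, 0.1], [0, 0, 0, 0.35, 0.95, 0, 0.1]]]}}

```text
time_s: 7.47
eef_pos: [0.4835, 0.3939, 0.3232]
tool_rot: [-0.004, 0.041, 0.999, -0.0]
ft_force: [-1.2, 0.7, -4.9]
opening: 0.0346
```

>>> {"api": "jog_arm", "payload": {"targets": [[[0, 0, 0, 0, 0, 1, 0.1], [0, 0, 0, 0, 0, 2.5, 0.1], [0, 0, 0, 0, 0, 3, 0.1], [0, 0, 0, 0, 0, 3, 0.1], [0, 0, 0, 0, 0, 1.5, 0.1]]]}}

```text
time_s: 7.88
eef_pos: [0.4863, 0.3847, 0.2108]
tool_rot: [-0.003, 0.045, 0.999, -0.004]
ft_force: [-0.9, -1.1, -5.8]
opening: 0.0346
```

>>> {"api": "jog_arm", "payload": {"targets": [[[0, 0, 0, 0, 0, 0.5, 0.1], [0, 0, 0, 0, 0, 0.5, 0.1], [0, 0, 0, 0, 0, 0, 0.1], [0, 0, 0, 0, 0, 0, 0.1]]]}}

```text
time_s: 8.22
eef_pos: [0.4888, 0.3892, 0.2076]
tool_rot: [0.001, 0.044, 0.999, 0.0]
ft_force: [-0.6, 0.0, -3.5]
opening: 0.0345
```

>>> {"api": "jog_arm", "payload": {"targets": [[[0, 0, 0, 0, 0, 0.4, 0.1], [0, 0, 0, 0, 0, 0.4, 0.1], [0, 0, 0, 0, 0, 0.2, 0.1], [0, 0, 0, 0, 0, 0, 0.1], [0, 0, 0, 0, 0, 0, 0.1]]]}}

```text
time_s: 8.63
eef_pos: [0.4879, 0.3894, 0.1967]
tool_rot: [0.0, 0.044, 0.999, 0.0]
ft_force: [0.5, -0.1, -4.3]
opening: 0.0347
```

>>> {"api": "jog_arm", "payload": {"targets": [[[0, 0, 0, 0, 0, 0.1, 0.1], [0, 0, 0, 0, 0, 0.05, 0.1], [0, 0, 0, 0, 0, 0, 0.1]]]}}

```text
time_s: 8.88
eef_pos: [0.4886, 0.3896, 0.1966]
tool_rot: [0.001, 0.044, 0.999, 0.001]
ft_force: [-0.8, -0.7, 3.5]
opening: 0.035
```

>>> {"api": "jog_arm", "payload": {"targets": [[[0, 0, 0, 0, 0, 0, 0.65], [0, 0, 0, 0, 0, 0, 0.65], [0, 0, 0, 0, 0, 0, 0.65], [0, 0, 0, 0, 0, 0, 0.65]]]}}

```text
time_s: 9.22
eef_pos: [0.4881, 0.3896, 0.1951]
tool_rot: [0.0, 0.044, 0.999, 0.0]
ft_force: [0.6, -0.1, -0.2]
opening: 0.0567
```

>>> {"api": "jog_arm", "payload": {"targets": [[[0, 0, 0, 0, 0, -1.5, 0.65], [0, 0, 0, 0, 0, -3.4, 0.65], [0, 0, 0, 0, 0, -3.4, 0.65], [0, 0, 0, 0.35, 0.1, 0, 0.65], [0, 0, 0, -0.35, -0.1, 0, 0.65]]]}}

```text
time_s: 9.63
eef_pos: [0.4877, 0.3913, 0.2806]
tool_rot: [0.001, 0.043, 0.999, 0.002]
ft_force: [0.1, 1.0, -0.4]
opening: 0.0601
```

>>> {"api": "jog_arm", "payload": {"targets": [[[0, 0, 0, -0.35, -1.31, 0, 0.65], [0, 0, 0, -0.7, -2.62, 0, 0.65], [0, 0, 0, -0.87, -3.28, 0, 0.65], [0, 0, 0, -0.96, -3.61, 0, 0.65], [0, 0, 0, -0.96, -3.61, 0, 0.65]]]}}

```text
time_s: 10.05
eef_pos: [0.5129, 0.239, 0.2761]
tool_rot: [-0.002, 0.044, 0.999, -0.001]
ft_force: [0.8, -0.2, -0.0]
opening: 0.0605
```

>>> {"api": "jog_arm", "payload": {"targets": [[[0, 0, 0, -0.96, -3.61, 0, 0.65], [0, 0, 0, -0.96, -3.61, 0, 0.65], [0, 0, 0, -0.96, -3.61, 0, 0.65], [0, 0, 0, -0.87, -3.28, 0, 0.65], [0, 0, 0, -0.61, -2.3, 0, 0.65]]]}}

```text
time_s: 10.47
eef_pos: [0.5417, 0.0686, 0.2765]
tool_rot: [-0.002, 0.047, 0.999, -0.002]
ft_force: [-0.2, 0.1, 0.2]
opening: 0.0605
```

>>> {"api": "jog_arm", "payload": {"targets": [[[0, 0, 0, -0.35, -1.31, 0, 0.65], [0, 0, 0, -0.17, -0.66, 0, 0.65], [0, 0, 0, 0, 0, 0, 0.65], [0, 0, 0, 0, 0, 0, 0.65], [0, 0, 0, 0, 0, 0, 0.65]]]}}

```text
time_s: 10.88
eef_pos: [0.5455, 0.0565, 0.2776]
tool_rot: [-0.001, 0.043, 0.999, 0.0]
ft_force: [-0.2, -0.0, 0.6]
opening: 0.0604
```

Run:
```python
from h import *
np.set_printoptions(precision=4,suppress=True)
s=read_state();print(s['time_s'],s['eef_pos'],go((.5463,.0551,.1705)))
c=cam('wrist');I=grab_frame('wrist');print(proj(c,(.5463,.0551,.184)))
save('w4.png',I)
```

```text
10.8833 [0.5455 0.0565 0.2776] [-0.11 -0.14 10.7 ]
[314.7365 205.8408]
```

View pics/w4.png

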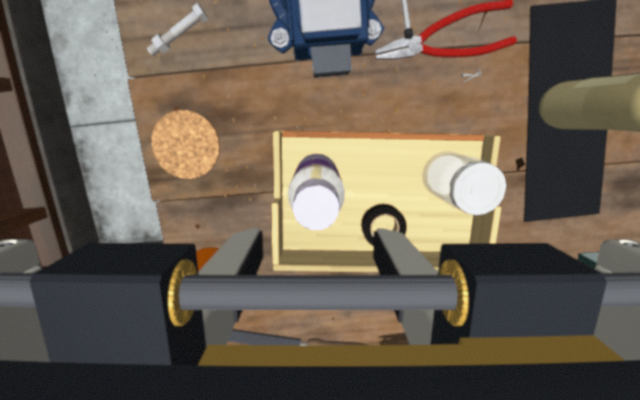

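The view shows the slim cap at (316,204), as predicted, with the glue standing upright on the mat at the right.

>>> {"api": "jog_arm", "payload": {"targets": [[[0, 0, 0, -0.05, -0.05, 2.5, 0.65], [0, 0, 0, 0, 0, 3.5, 0.65], [0, 0, 0, 0, 0, 3, 0.65], [0, 0, 0, 0, 0, 1.5, 0.65], [0, 0, 0, 0, 0, 0, 0.65]]]}}

```text
time_s: 11.35
eef_pos: [0.5436, 0.0557, 0.1694]
tool_rot: [-0.004, 0.043, 0.999, -0.0]
ft_force: [-0.2, 0.2, 0.0]
opening: 0.0603
```

>>> {"api": "jog_arm", "payload": {"targets": [[[0, 0, 0, 0, 0, 0, 0.1], [0, 0, 0, 0, 0, 0, 0.1], [0, 0, 0, 0, 0, 0, 0.1], [0, 0, 0, 0, 0, 0, 0.1], [0, 0, 0, 0, 0, 0, 0.1]]], "force": 30}}

```text
time_s: 11.77
eef_pos: [0.5475, 0.0547, 0.1747]
tool_rot: [0.002, 0.044, 0.999, 0.0]
ft_force: [0.2, 0.7, 3.2]
opening: 0.0384
```

>>> {"api": "jog_arm", "payload": {"targets": [[[0, 0, 0, 0, 0, 0, 0.1], [0, 0, 0, 0, 0, 0, 0.1]]]}}

```text
time_s: 11.93
eef_pos: [0.5475, 0.0547, 0.1746]
tool_rot: [0.002, 0.044, 0.999, 0.0]
ft_force: [-0.0, 1.0, 6.5]
opening: 0.0381
```

>>> {"api": "jog_arm", "payload": {"targets": [[[0, 0, 0, 0, 0, -1, 0.1], [0, 0, 0, 0, 0, -2.5, 0.1], [0, 0, 0, 0, 0, -3.5, 0.1], [0, 0, 0, 0, 0, -3.5, 0.1], [0, 0, 0, 0, 0, -2.5, 0.1]]]}}

```text
time_s: 12.35
eef_pos: [0.5467, 0.0541, 0.3061]
tool_rot: [0.001, 0.044, 0.999, 0.0]
ft_force: [-0.1, 0.1, -2.5]
opening: 0.0382
```

>>> {"api": "jog_arm", "payload": {"targets": [[[0, 0, 0, 0.68, 1.27, 0, 0.1], [0, 0, 0, 1.37, 2.53, 0, 0.1], [0, 0, 0, 1.71, 3.17, 0, 0.1], [0, 0, 0, 1.88, 3.48, 0, 0.1], [0, 0, 0, 1.88, 3.48, 0, 0.1]]]}}

```text
time_s: 12.77
eef_pos: [0.4826, 0.2002, 0.3031]
tool_rot: [-0.001, 0.045, 0.999, -0.0]
ft_force: [0.6, 0.2, -2.1]
opening: 0.0383
```

>>> {"api": "jog_arm", "payload": {"targets": [[[0, 0, 0, 1.88, 3.48, 0, 0.1], [0, 0, 0, 1.88, 3.48, 0, 0.1], [0, 0, 0, 1.88, 3.48, 0, 0.1], [0, 0, 0, 1.71, 3.17, 0, 0.1], [0, 0, 0, 1.2, 2.22, 0, 0.1]]]}}

```text
time_s: 13.18
eef_pos: [0.4093, 0.3684, 0.3029]
tool_rot: [-0.001, 0.042, 0.999, 0.0]
ft_force: [-0.0, 0.2, -1.2]
opening: 0.0382
```

>>> {"api": "jog_arm", "payload": {"targets": [[[0, 0, 0, 0.68, 1.27, 0, 0.1], [0, 0, 0, 0.34, 0.63, 0, 0.1], [0, 0, 0, 0, 0, 1, 0.1], [0, 0, 0, 0, 0, 2.5, 0.1], [0, 0, 0, 0, 0, 3, 0.1]]]}}

```text
time_s: 13.6
eef_pos: [0.4062, 0.3834, 0.2386]
tool_rot: [0.002, 0.045, 0.999, 0.001]
ft_force: [0.8, 0.2, -3.8]
opening: 0.0381
```

>>> {"api": "jog_arm", "payload": {"targets": [[[0, 0, 0, 0, 0, 3, 0.1], [0, 0, 0, 0, 0, 1.5, 0.1], [0, 0, 0, 0, 0, 0.8, 0.1], [0, 0, 0, 0, 0, 0, 0.1], [0, 0, 0, 0, 0, 0, 0.1]]]}}

```text
time_s: 14.02
eef_pos: [0.405, 0.3838, 0.1854]
tool_rot: [0.0, 0.045, 0.999, -0.0]
ft_force: [-0.6, 0.4, -2.0]
opening: 0.038
```

Needs 1.28 cm more before contact (foot to mat).

>>> {"api": "jog_arm", "payload": {"targets": [[[0, 0, 0, 0, 0, 0.5, 0.1], [0, 0, 0, 0, 0, 0.5, 0.1], [0, 0, 0, 0, 0, 0.25, 0.1], [0, 0, 0, 0, 0, 0.1, 0.1], [0, 0, 0, 0, 0, 0, 0.1]]]}}

```text
time_s: 14.43
eef_pos: [0.4044, 0.3849, 0.1727]
tool_rot: [0.001, 0.044, 0.999, 0.0]
ft_force: [-0.9, -0.1, 3.0]
opening: 0.0383
```

>>> {"api": "jog_arm", "payload": {"targets": [[[0, 0, 0, 0, 0, 0, 0.1], [0, 0, 0, 0, 0, 0, 0.1]]]}}

```text
time_s: 14.6
eef_pos: [0.4044, 0.3849, 0.1727]
tool_rot: [0.001, 0.044, 0.999, 0.0]
ft_force: [-0.1, -1.7, 5.9]
opening: 0.0384
```

>>> {"api": "jog_arm", "payload": {"targets": [[[0, 0, 0, 0, 0, 0, 0.65], [0, 0, 0, 0, 0, 0, 0.65], [0, 0, 0, 0, 0, 0, 0.65], [0, 0, 0, 0, 0, 0, 0.65]]]}}

```text
time_s: 14.93
eef_pos: [0.4039, 0.3848, 0.1713]
tool_rot: [-0.0, 0.044, 0.999, -0.0]
ft_force: [-1.4, 0.1, -0.1]
opening: 0.0588
```

>>> {"api": "jog_arm", "payload": {"targets": [[[0, 0, 0, 0, 0, -1, 0.65], [0, 0, 0, 0, 0, -3, 0.65], [0, 0, 0, 0, 0, -3.5, 0.65], [0, 0, 0, 0, 0, -3, 0.65], [0, 0, 0, 0, 0, -1, 0.9]]]}}

```text
time_s: 15.35
eef_pos: [0.4058, 0.3864, 0.2922]
tool_rot: [0.003, 0.044, 0.999, 0.004]
ft_force: [0.2, 0.3, 0.1]
opening: 0.0635
```

>>> {"api": "jog_arm", "payload": {"targets": [[[0, 0, 0, -1.03, -0.87, 0, 0.9], [0, 0, 0, -2.23, -1.89, 0, 0.9], [0, 0, 0, -2.92, -2.47, 0, 0.9], [0, 0, 0, -3.09, -2.62, 0, 0.9], [0, 0, 0, -3.09, -2.62, 0, 0.9]]]}}

```text
time_s: 15.77
eef_pos: [0.5185, 0.2686, 0.2865]
tool_rot: [-0.0, 0.043, 0.999, -0.0]
ft_force: [0.5, 0.6, 0.1]
opening: 0.084
```

>>> {"api": "jog_arm", "payload": {"targets": [[[0, 0, 0, -2.4, -2.04, 0, 0.9], [0, 0, 0, -1.54, -1.31, 0, 0.9], [0, 0, 0, -0.86, -0.73, 0, 0.9], [0, 0, 0, 0, 0, 0, 0.9], [0, 0, 0, 0, 0, 0, 0.9]]]}}

```text
time_s: 16.18
eef_pos: [0.5614, 0.2257, 0.2863]
tool_rot: [-0.001, 0.044, 0.999, 0.0]
ft_force: [-0.3, 0.4, -0.2]
opening: 0.0837
```

Run:
```python
from h import *
np.set_printoptions(precision=4,suppress=True)
s=read_state();print(s['time_s'],s['eef_pos'],go((.5624,.225,.080)))
c=cam('wrist');I=grab_frame('wrist');print(proj(c,(.5624,.225,.105)),proj(c,(.6277,.1394,.025)))
save('w5.png',I)
```

```text
16.1833 [0.5614 0.2257 0.2863] [-0.14 -0.07 20.62]
[316.1674 184.487 ] [257.6527 225.5529]
```

View pics/w5.png

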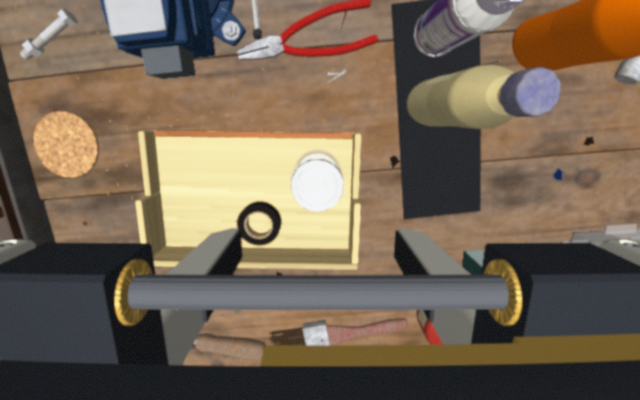

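Jar lid at (318,183) as predicted. Both bottles stand upright on the mat and the tape is at (259,223).

>>> {"api": "jog_arm", "payload": {"targets": [[[0, 0, 0, -0.14, -0.02, 2, 0.9], [0, 0, 0, 0, 0, 3.8, 0.9], [0, 0, 0, 0, 0, 4, 0.9], [0, 0, 0, 0, 0, 4, 0.9], [0, 0, 0, 0, 0, 3.5, 0.9]]]}}

```text
time_s: 16.65
eef_pos: [0.5612, 0.2272, 0.1119]
tool_rot: [-0.001, 0.042, 0.999, 0.001]
ft_force: [0.8, -0.1, -0.2]
opening: 0.0838
```

>>> {"api": "jog_arm", "payload": {"targets": [[[0, 0, 0, 0, 0, 2, 0.9], [0, 0, 0, 0, 0, 1.2, 0.9], [0, 0, 0, 0, 0, 0, 0.9], [0, 0, 0, 0, 0, 0, 0.9]]]}}

```text
time_s: 16.98
eef_pos: [0.5633, 0.2261, 0.0822]
tool_rot: [0.0, 0.043, 0.999, 0.001]
ft_force: [-0.3, -0.2, 0.2]
opening: 0.0838
```

>>> {"api": "jog_arm", "payload": {"targets": [[[0, 0, 0, 0, 0, 0, 0.4], [0, 0, 0, 0, 0, 0, 0.4], [0, 0, 0, 0, 0, 0, 0.4], [0, 0, 0, 0, 0, 0, 0.4], [0, 0, 0, 0, 0, 0, 0.4]]], "force": 30}}

```text
time_s: 17.4
eef_pos: [0.5642, 0.2247, 0.0829]
tool_rot: [0.001, 0.044, 0.999, 0.001]
ft_force: [-0.1, 0.2, 4.1]
opening: 0.06
```

>>> {"api": "jog_arm", "payload": {"targets": [[[0, 0, 0, 0, 0, 0, 0.4], [0, 0, 0, 0, 0, 0, 0.4]]]}}

```text
time_s: 17.57
eef_pos: [0.5642, 0.2247, 0.0829]
tool_rot: [0.001, 0.044, 0.999, 0.0]
ft_force: [-1.9, -0.7, 6.2]
opening: 0.0601
```

>>> {"api": "jog_arm", "payload": {"targets": [[[0, 0, 0, 0, 0, -1, 0.4], [0, 0, 0, 0, 0, -2.5, 0.4], [0, 0, 0, 0, 0, -3, 0.4], [0, 0, 0, 0, 0, -2.5, 0.4], [0, 0, 0, -0.21, 1.36, 0, 0.4]]]}}

```text
time_s: 17.98
eef_pos: [0.5697, 0.2347, 0.1768]
tool_rot: [0.004, 0.046, 0.999, -0.0]
ft_force: [1.4, -0.4, -3.0]
opening: 0.06
```

>>> {"api": "jog_arm", "payload": {"targets": [[[0, 0, 0, -0.42, 2.72, 0, 0.4], [0, 0, 0, -0.52, 3.4, 0, 0.4], [0, 0, 0, -0.52, 3.4, 0, 0.4], [0, 0, 0, -0.47, 3.06, 0, 0.4], [0, 0, 0, -0.31, 2.04, 0, 0.4]]]}}

```text
time_s: 18.4
eef_pos: [0.5998, 0.3865, 0.169]
tool_rot: [-0.002, 0.042, 0.999, 0.001]
ft_force: [-0.2, 1.6, -3.8]
opening: 0.06
```

>>> {"api": "jog_arm", "payload": {"targets": [[[0, 0, 0, -0.16, 1.02, 0.5, 0.4], [0, 0, 0, 0, 0, 2, 0.4], [0, 0, 0, 0, 0, 2.5, 0.4], [0, 0, 0, 0, 0, 2, 0.4], [0, 0, 0, 0, 0, 1, 0.4]]]}}

```text
time_s: 18.82
eef_pos: [0.6017, 0.3887, 0.0861]
tool_rot: [-0.004, 0.044, 0.999, -0.003]
ft_force: [-1.1, -0.6, -5.0]
opening: 0.0602
```

>>> {"api": "jog_arm", "payload": {"targets": [[[0, 0, 0, 0, 0, 0, 0.4], [0, 0, 0, 0, 0, 0, 0.4]]]}}

```text
time_s: 18.98
eef_pos: [0.6042, 0.3907, 0.0907]
tool_rot: [-0.001, 0.044, 0.999, -0.001]
ft_force: [1.3, 0.3, -4.3]
opening: 0.0601
```

>>> {"api": "jog_arm", "payload": {"targets": [[[0, 0, 0, 0, 0, 0.4, 0.4], [0, 0, 0, 0, 0, 0.4, 0.4], [0, 0, 0, 0, 0, 0.2, 0.4], [0, 0, 0, 0, 0, 0.1, 0.4], [0, 0, 0, 0, 0, 0, 0.4]]]}}

```text
time_s: 19.4
eef_pos: [0.6046, 0.3915, 0.0811]
tool_rot: [0.0, 0.044, 0.999, 0.0]
ft_force: [0.1, 0.3, -3.9]
opening: 0.0602
```

>>> {"api": "jog_arm", "payload": {"targets": [[[0, 0, 0, 0, 0, 0, 0.4], [0, 0, 0, 0, 0, 0, 0.4]]]}}

```text
time_s: 19.57
eef_pos: [0.6045, 0.3916, 0.0811]
tool_rot: [0.0, 0.044, 0.999, 0.0]
ft_force: [-1.0, -0.3, -3.3]
opening: 0.0603
```

>>> {"api": "jog_arm", "payload": {"targets": [[[0, 0, 0, 0, 0, 0.1, 0.4], [0, 0, 0, 0, 0, 0.05, 0.4], [0, 0, 0, 0, 0, 0, 0.4]]]}}

```text
time_s: 19.82
eef_pos: [0.6046, 0.3916, 0.081]
tool_rot: [0.0, 0.044, 0.999, 0.0]
ft_force: [-2.8, -1.2, 5.4]
opening: 0.0601
```

>>> {"api": "jog_arm", "payload": {"targets": [[[0, 0, 0, 0, 0, 0, 0.9], [0, 0, 0, 0, 0, 0, 0.9], [0, 0, 0, 0, 0, 0, 0.9], [0, 0, 0, 0, 0, 0, 0.9]]]}}

```text
time_s: 20.15
eef_pos: [0.6049, 0.3917, 0.0792]
tool_rot: [0.0, 0.044, 0.999, 0.0]
ft_force: [-0.4, -0.0, 0.1]
opening: 0.0811
```

>>> {"api": "jog_arm", "payload": {"targets": [[[0, 0, 0, 0, 0, -1, 0.9], [0, 0, 0, 0, 0, -3, 0.9], [0, 0, 0, 0, 0, -3.5, 0.9], [0, 0, 0, 0, 0, -3, 0.9], [0, 0, 0, 0, 0, -1.5, 0.9]]]}}

```text
time_s: 20.57
eef_pos: [0.6065, 0.3927, 0.2051]
tool_rot: [0.004, 0.044, 0.999, 0.003]
ft_force: [0.1, 0.1, 0.6]
opening: 0.0837
```

>>> {"api": "jog_arm", "payload": {"targets": [[[0, 0, 0, -0.22, -1.24, 0, 0.9], [0, 0, 0, -0.45, -2.49, 0, 0.9], [0, 0, 0, -0.62, -3.48, 0, 0.9], [0, 0, 0, -0.67, -3.73, 0, 0.9], [0, 0, 0, -0.67, -3.73, 0, 0.9]]]}}

```text
time_s: 20.98
eef_pos: [0.617, 0.2405, 0.198]
tool_rot: [-0.001, 0.044, 0.999, -0.001]
ft_force: [1.1, -0.1, -0.1]
opening: 0.0838
```

>>> {"api": "jog_arm", "payload": {"targets": [[[0, 0, 0, -0.67, -3.73, 0, 0.9], [0, 0, 0, -0.58, -3.23, 0, 0.9], [0, 0, 0, -0.36, -1.99, 0, 0.9], [0, 0, 0, -0.22, -1.24, 0, 0.9], [0, 0, 0, 0, 0, 0, 0.9]]]}}

```text
time_s: 21.4
eef_pos: [0.6272, 0.1346, 0.1985]
tool_rot: [-0.0, 0.047, 0.999, -0.002]
ft_force: [-0.4, -0.5, 0.4]
opening: 0.0835
```

>>> {"api": "jog_arm", "payload": {"targets": [[[0, 0, 0, 0, 0, 0, 0.9], [0, 0, 0, 0, 0, 0, 0.9]]]}}

```text
time_s: 21.57
eef_pos: [0.6265, 0.1428, 0.1987]
tool_rot: [-0.001, 0.042, 0.999, 0.001]
ft_force: [-0.4, 0.4, 0.5]
opening: 0.0837
```

Run:
```python
from h import *
np.set_printoptions(precision=4,suppress=True)
s=read_state();print(s['time_s'],s['eef_pos'],go((.627,.140,.021)))
c=cam('wrist');I=grab_frame('wrist');print(proj(c,(.627,.140,.025)))
for r in cut_out('wrist','tape')[:2]: print(r['conf'],r['bbox'])
save('w6.png',I)
```

```text
21.5667 [0.6265 0.1428 0.1987] [-0.1  -0.31 17.77]
[313.861  185.5664]
0.8 [284.0, 157.4, 341.7, 213.5]
```

View pics/w6.png

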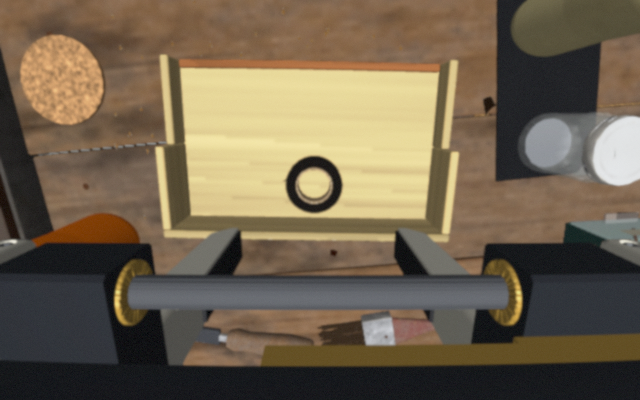

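The tape is centred between the fingers at (314,185), matching the prediction. The jar stands upright on the mat at (550,145).

>>> {"api": "jog_arm", "payload": {"targets": [[[0, 0, 0, -0.03, -0.1, 2, 0.9], [0, 0, 0, 0, 0, 3.5, 0.9], [0, 0, 0, 0, 0, 3.5, 0.9], [0, 0, 0, 0, 0, 3, 0.9], [0, 0, 0, 0, 0, 2, 0.9]]]}}

```text
time_s: 22.08
eef_pos: [0.6252, 0.1408, 0.0557]
tool_rot: [-0.002, 0.042, 0.999, -0.0]
ft_force: [-0.0, -0.4, -0.4]
opening: 0.0837
```

>>> {"api": "jog_arm", "payload": {"targets": [[[0, 0, 0, 0, 0, 1.2, 0.9], [0, 0, 0, 0, 0, 0.8, 0.9], [0, 0, 0, 0, 0, 0.5, 0.9], [0, 0, 0, 0, 0, 0.3, 0.9], [0, 0, 0, 0, 0, 0, 0.9]]]}}

```text
time_s: 22.5
eef_pos: [0.6278, 0.1393, 0.0317]
tool_rot: [0.001, 0.044, 0.999, 0.0]
ft_force: [-0.0, 0.8, 0.8]
opening: 0.0839
```

Still 1 cm to go.

>>> {"api": "jog_arm", "payload": {"targets": [[[0, 0, 0, 0, 0, 0.4, 0.9], [0, 0, 0, 0, 0, 0.4, 0.9], [0, 0, 0, 0, 0, 0.25, 0.9], [0, 0, 0, 0, 0, 0, 0.9], [0, 0, 0, 0, 0, 0, 0.9]]]}}

```text
time_s: 22.92
eef_pos: [0.6273, 0.1388, 0.0206]
tool_rot: [-0.0, 0.044, 0.999, -0.0]
ft_force: [0.2, -0.2, -0.3]
opening: 0.0838
```

>>> {"api": "jog_arm", "payload": {"targets": [[[0, 0, 0, 0, 0, 0, 0.4], [0, 0, 0, 0, 0, 0, 0.4], [0, 0, 0, 0, 0, 0, 0.4], [0, 0, 0, 0, 0, 0, 0.4], [0, 0, 0, 0, 0, 0, 0.4]]], "force": 20}}

```text
time_s: 23.33
eef_pos: [0.6274, 0.1389, 0.0208]
tool_rot: [0.0, 0.044, 0.999, 0.0]
ft_force: [0.5, -0.3, -0.2]
opening: 0.0586
```

>>> {"api": "jog_arm", "payload": {"targets": [[[0, 0, 0, 0, 0, 0, 0.4], [0, 0, 0, 0, 0, 0, 0.4]]]}}

```text
time_s: 23.5
eef_pos: [0.6274, 0.1389, 0.0208]
tool_rot: [0.0, 0.044, 0.999, 0.0]
ft_force: [-0.1, -0.1, -0.5]
opening: 0.0588
```

>>> {"api": "jog_arm", "payload": {"targets": [[[0, 0, 0, 0, 0, -1, 0.4], [0, 0, 0, 0, 0, -3, 0.4], [0, 0, 0, 0, 0, -3.5, 0.4], [0, 0, 0, 0, 0, -3.5, 0.4], [0, 0, 0, 0, 0, -3, 0.4]]]}}

```text
time_s: 23.92
eef_pos: [0.6276, 0.1389, 0.1637]
tool_rot: [0.001, 0.044, 0.999, 0.0]
ft_force: [0.9, 0.1, 0.4]
opening: 0.0589
```

>>> {"api": "jog_arm", "payload": {"targets": [[[0, 0, 0, 0.54, -1.32, 0, 0.4], [0, 0, 0, 0.97, -2.37, 0, 0.4], [0, 0, 0, 1.29, -3.16, 0, 0.4], [0, 0, 0, 1.4, -3.42, 0, 0.4], [0, 0, 0, 1.51, -3.69, 0, 0.4]]]}}

```text
time_s: 24.33
eef_pos: [0.5576, 0.0046, 0.1614]
tool_rot: [0.001, 0.043, 0.999, 0.0]
ft_force: [-0.1, -1.1, -0.5]
opening: 0.0586
```

>>> {"api": "jog_arm", "payload": {"targets": [[[0, 0, 0, 1.51, -3.69, 0, 0.4], [0, 0, 0, 1.4, -3.42, 0, 0.4], [0, 0, 0, 1.08, -2.63, 0, 0.4], [0, 0, 0, 0.75, -1.84, 0, 0.4], [0, 0, 0, 0.32, -0.79, 0, 0.4]]]}}

```text
time_s: 24.75
eef_pos: [0.495, -0.1179, 0.1614]
tool_rot: [-0.0, 0.047, 0.999, -0.001]
ft_force: [0.4, -0.3, -0.6]
opening: 0.0587
```

>>> {"api": "jog_arm", "payload": {"targets": [[[0, 0, 0, 0, 0, 0, 0.4], [0, 0, 0, 0, 0, 0, 0.4], [0, 0, 0, 0, 0, 0, 0.4]]]}}

```text
time_s: 25.0
eef_pos: [0.4981, -0.1119, 0.1608]
tool_rot: [0.001, 0.042, 0.999, 0.001]
ft_force: [0.2, -0.4, -0.5]
opening: 0.0584
```

Run:
```python
from h import *
np.set_printoptions(precision=4,suppress=True)
s=read_state();print(s['time_s'],s['eef_pos'],s['opening'],go((.497,-.114,.02)))
c=cam('wrist');I=grab_frame('wrist');print(proj(c,(.497,-.114,.005)))
for r in look_for('wrist','pad')[:2]: print(r['conf'],r['bbox'])
save('w7.png',I)
```

```text
25.0 [ 0.4981 -0.1119  0.1608] 0.058373195767979426 [ 0.1  -0.24 14.08]
[314.2927 187.2234]
0.75 [267.6, 140.3, 361.1, 229.0]
```

View pics/w7.png

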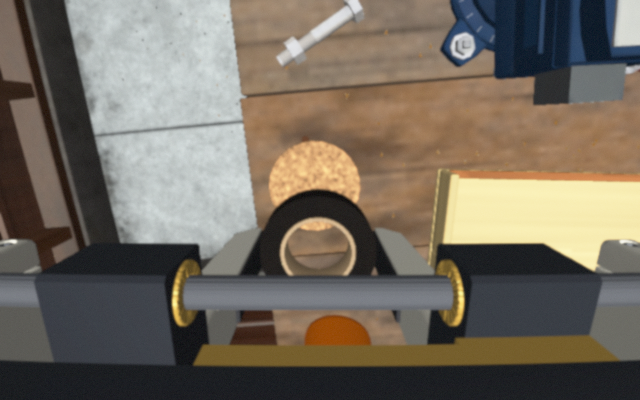

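The pad is at (314,185), where predicted, and the tape is held level. Lowering it now.

>>> {"api": "jog_arm", "payload": {"targets": [[[0, 0, 0, 0.05, 0, 2, 0.4], [0, 0, 0, 0, 0, 3.5, 0.4], [0, 0, 0, 0, 0, 3.5, 0.4], [0, 0, 0, 0, 0, 2, 0.4], [0, 0, 0, 0, 0, 1, 0.4]]]}}

```text
time_s: 25.52
eef_pos: [0.4953, -0.1121, 0.0378]
tool_rot: [-0.002, 0.043, 0.999, 0.001]
ft_force: [0.0, 0.9, -0.7]
opening: 0.0587
```

>>> {"api": "jog_arm", "payload": {"targets": [[[0, 0, 0, 0, 0, 0.7, 0.4], [0, 0, 0, 0, 0, 0.3, 0.4], [0, 0, 0, 0, 0, 0, 0.4], [0, 0, 0, 0, 0, 0, 0.4]]]}}

```text
time_s: 25.85
eef_pos: [0.4974, -0.1139, 0.0316]
tool_rot: [0.001, 0.044, 0.999, -0.0]
ft_force: [0.9, -1.2, -0.1]
opening: 0.0589
```

>>> {"api": "jog_arm", "payload": {"targets": [[[0, 0, 0, 0, 0, 0.5, 0.4], [0, 0, 0, 0, 0, 0.4, 0.4], [0, 0, 0, 0, 0, 0.25, 0.4], [0, 0, 0, 0, 0, 0, 0.4], [0, 0, 0, 0, 0, 0, 0.4]]]}}

```text
time_s: 26.27
eef_pos: [0.4967, -0.114, 0.0195]
tool_rot: [0.0, 0.044, 0.999, -0.0]
ft_force: [-0.6, 0.3, 2.9]
opening: 0.0589
```

>>> {"api": "jog_arm", "payload": {"targets": [[[0, 0, 0, 0, 0, 0, 0.4], [0, 0, 0, 0, 0, 0.05, 0.4], [0, 0, 0, 0, 0, 0, 0.4]]]}}

```text
time_s: 26.52
eef_pos: [0.4967, -0.114, 0.0194]
tool_rot: [0.0, 0.044, 0.999, -0.0]
ft_force: [-1.9, 0.6, 7.5]
opening: 0.0584
```

>>> {"api": "jog_arm", "payload": {"targets": [[[0, 0, 0, 0, 0, 0, 0.9], [0, 0, 0, 0, 0, 0, 0.9], [0, 0, 0, 0, 0, 0, 0.9], [0, 0, 0, 0, 0, 0, 0.9], [0, 0, 0, 0, 0, -1, 0.9]]]}}

```text
time_s: 26.93
eef_pos: [0.4951, -0.1136, 0.0274]
tool_rot: [-0.002, 0.044, 0.999, 0.0]
ft_force: [-0.7, -0.5, 0.1]
opening: 0.0829
```

>>> {"api": "jog_arm", "payload": {"targets": [[[0, 0, 0, 0, 0, -3, 0.9], [0, 0, 0, 0, 0, -4, 0.9], [0, 0, 0, 0, 0, -4, 0.9], [0, 0, 0, 0, 0, -4, 0.9], [0, 0, 0, 0, 0, -2, 0.9]]]}}

```text
time_s: 27.35
eef_pos: [0.4983, -0.1144, 0.204]
tool_rot: [0.004, 0.044, 0.999, -0.001]
ft_force: [0.2, -0.2, 0.3]
opening: 0.0835
```

>>> {"api": "jog_arm", "payload": {"targets": [[[0, 0, 0, 0, 0, 0, 0.9], [0, 0, 0, 0, 0, 0, 0.9], [0, 0, 0, 0, 0, 0, 0.9]]]}}

```text
time_s: 27.6
eef_pos: [0.4955, -0.1137, 0.198]
tool_rot: [-0.001, 0.044, 0.999, 0.0]
ft_force: [0.1, 0.0, -0.4]
opening: 0.0835
```

Run:
```python
from h import *
np.set_printoptions(precision=4,suppress=True)
s=read_state();print(s['time_s'],s['eef_pos'],go((.6046,.3916,.2)))
c=cam('wrist');I=grab_frame('wrist')
t=look_for('wrist','tape')[0];p=look_for('wrist','pad')[0];print(t,p)
b=t['bbox'];print('tape',at(c,(b[0]+b[2])/2,(b[1]+b[3])/2,.020))
b=p['bbox'];print('pad',at(c,(b[0]+b[2])/2,(b[1]+b[3])/2,.005))
save('w8.png',I[60:300,180:500])
```

```text
27.6 [ 0.4955 -0.1137  0.198 ] [-6.45 51.29 -0.2 ]
{'bbox': [289.6, 158.1, 347.0, 215.2], 'conf': 0.85} {'bbox': [278.9, 144.3, 356.0, 220.6], 'conf': 0.94}
tape [ 0.4982 -0.1123  0.02  ]
pad [ 0.4965 -0.1131  0.005 ]
```

View pics/w8.png

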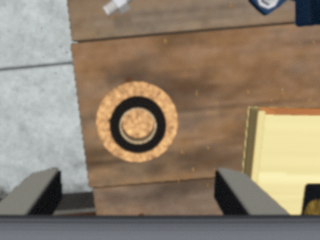

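The tape lies flat and concentric on the cork (crop (138,122)), about 2 mm off centre. Now the jar.

>>> {"api": "jog_arm", "payload": {"targets": [[[0, 0, 0, -0.19, 1.54, 0, 0.9], [0, 0, 0, -0.39, 3.08, 0, 0.9], [0, 0, 0, -0.48, 3.85, 0, 0.9], [0, 0, 0, -0.48, 3.85, 0, 0.9], [0, 0, 0, -0.48, 3.85, 0, 0.9]]]}}

```text
time_s: 28.17
eef_pos: [0.5303, 0.0467, 0.1974]
tool_rot: [-0.001, 0.044, 0.999, -0.0]
ft_force: [0.6, -0.4, -0.3]
opening: 0.0837
```

>>> {"api": "jog_arm", "payload": {"targets": [[[0, 0, 0, -0.48, 3.85, 0, 0.9], [0, 0, 0, -0.48, 3.85, 0, 0.9], [0, 0, 0, -0.48, 3.85, 0, 0.9], [0, 0, 0, -0.48, 3.85, 0, 0.9], [0, 0, 0, -0.48, 3.85, 0, 0.9]]]}}

```text
time_s: 28.58
eef_pos: [0.571, 0.2367, 0.197]
tool_rot: [-0.001, 0.044, 0.999, -0.001]
ft_force: [0.6, 0.1, 0.0]
opening: 0.0838
```

>>> {"api": "jog_arm", "payload": {"targets": [[[0, 0, 0, -0.48, 3.85, 0, 0.9], [0, 0, 0, -0.45, 3.59, 0, 0.9], [0, 0, 0, -0.39, 3.08, 0, 0.9], [0, 0, 0, -0.32, 2.56, 0, 0.9], [0, 0, 0, -0.23, 1.8, 0, 0.9]]]}}

```text
time_s: 29.0
eef_pos: [0.6018, 0.3852, 0.1961]
tool_rot: [-0.002, 0.042, 0.999, -0.0]
ft_force: [-0.4, 0.5, -0.4]
opening: 0.0839
```

>>> {"api": "jog_arm", "payload": {"targets": [[[0, 0, 0, -0.13, 1.03, 0, 0.9], [0, 0, 0, 0, 0, 0, 0.9], [0, 0, 0, 0, 0, 0, 0.9], [0, 0, 0, 0, 0, 0, 0.9], [0, 0, 0, 0, 0, 0, 0.9]]]}}

```text
time_s: 29.42
eef_pos: [0.6058, 0.3899, 0.1983]
tool_rot: [-0.0, 0.045, 0.999, -0.001]
ft_force: [0.3, -0.1, 1.3]
opening: 0.0836
```

Run:
```python
from h import *
np.set_printoptions(precision=4,suppress=True)
s=read_state();print(s['time_s'],s['eef_pos'],s['tool_rot'],go((.6046,.3916,.081)))
```

```text
29.4167 [0.6058 0.3899 0.1983] [-0.0002  0.0449  0.999  -0.0009] [ 0.13  0.18 11.73]
```

>>> {"api": "jog_arm", "payload": {"targets": [[[0, 0, 0, 0.1, 0.1, 2, 0.9], [0, 0, 0, 0, 0, 3.5, 0.9], [0, 0, 0, 0, 0, 3, 0.9], [0, 0, 0, 0, 0, 2, 0.9], [0, 0, 0, 0, 0, 1, 0.9]]]}}

```text
time_s: 29.83
eef_pos: [0.603, 0.3903, 0.0802]
tool_rot: [-0.002, 0.045, 0.999, -0.002]
ft_force: [-0.2, 0.1, 0.5]
opening: 0.0839
```

>>> {"api": "jog_arm", "payload": {"targets": [[[0, 0, 0, 0, 0, 0, 0.9], [0, 0, 0, 0, 0, 0, 0.9], [0, 0, 0, 0, 0, 0, 0.9], [0, 0, 0, 0, 0, 0, 0.9]]]}}

```text
time_s: 30.17
eef_pos: [0.6058, 0.3935, 0.086]
tool_rot: [0.002, 0.044, 0.999, 0.001]
ft_force: [-0.1, 0.7, 0.5]
opening: 0.0836
```

Run:
```python
from h import *
np.set_printoptions(precision=4,suppress=True)
s=read_state();print(s['time_s'],s['eef_pos'],s['tool_rot'],go((.6047,.3916,.081)))
```

```text
30.1667 [0.6058 0.3935 0.086 ] [0.0017 0.044  0.999  0.0012] [ 0.09 -0.2   0.5 ]
```

>>> {"api": "jog_arm", "payload": {"targets": [[[0, 0, 0, 0.05, -0.1, 0.3, 0.9], [0, 0, 0, 0, 0, 0.15, 0.9], [0, 0, 0, 0, 0, 0, 0.9], [0, 0, 0, 0, 0, 0, 0.9], [0, 0, 0, 0, 0, 0, 0.9]]]}}

```text
time_s: 30.58
eef_pos: [0.6039, 0.392, 0.0792]
tool_rot: [-0.0, 0.044, 0.999, 0.0]
ft_force: [0.2, 0.7, 0.4]
opening: 0.0834
```

>>> {"api": "jog_arm", "payload": {"targets": [[[0, 0, 0, 0, 0, 0, 0.4], [0, 0, 0, 0, 0, 0, 0.4], [0, 0, 0, 0, 0, 0, 0.4], [0, 0, 0, 0, 0, 0, 0.4], [0, 0, 0, 0, 0, 0, 0.4]]], "force": 30}}

```text
time_s: 31.0
eef_pos: [0.6039, 0.3917, 0.0791]
tool_rot: [-0.0, 0.044, 0.999, -0.0]
ft_force: [-0.3, -0.0, -0.1]
opening: 0.0606
```

>>> {"api": "jog_arm", "payload": {"targets": [[[0, 0, 0, 0, 0, 0, 0.4], [0, 0, 0, 0, 0, 0, 0.4]]]}}

```text
time_s: 31.17
eef_pos: [0.6039, 0.3917, 0.0791]
tool_rot: [-0.0, 0.044, 0.999, -0.0]
ft_force: [-0.1, 0.2, 1.0]
opening: 0.0605
```

>>> {"api": "jog_arm", "payload": {"targets": [[[0, 0, 0, 0, 0, -1, 0.4], [0, 0, 0, 0, 0, -2.5, 0.4], [0, 0, 0, 0, 0, -3, 0.4], [0, 0, 0, 0, 0, -2.5, 0.4], [0, 0, 0, 0.2, -1.36, 0, 0.4]]]}}

```text
time_s: 31.58
eef_pos: [0.6028, 0.3844, 0.1757]
tool_rot: [0.005, 0.042, 0.999, 0.006]
ft_force: [0.9, 1.6, -2.7]
opening: 0.0604
```

>>> {"api": "jog_arm", "payload": {"targets": [[[0, 0, 0, 0.41, -2.72, 0, 0.4], [0, 0, 0, 0.51, -3.4, 0, 0.4], [0, 0, 0, 0.51, -3.4, 0, 0.4], [0, 0, 0, 0.46, -3.06, 0, 0.4], [0, 0, 0, 0.31, -2.04, 0, 0.4]]]}}

```text
time_s: 32.0
eef_pos: [0.5648, 0.2299, 0.1689]
tool_rot: [-0.001, 0.046, 0.999, -0.002]
ft_force: [0.6, -0.6, -4.4]
opening: 0.0603
```

>>> {"api": "jog_arm", "payload": {"targets": [[[0, 0, 0, 0.15, -1.02, 0.5, 0.4], [0, 0, 0, 0, 0, 2, 0.4], [0, 0, 0, 0, 0, 2.5, 0.4], [0, 0, 0, 0, 0, 2, 0.4], [0, 0, 0, 0, 0, 0.7, 0.4]]]}}

```text
time_s: 32.42
eef_pos: [0.5611, 0.2253, 0.0886]
tool_rot: [-0.003, 0.043, 0.999, -0.001]
ft_force: [-1.2, -0.6, -4.3]
opening: 0.0604
```

>>> {"api": "jog_arm", "payload": {"targets": [[[0, 0, 0, 0, 0, 0, 0.4], [0, 0, 0, 0, 0, 0, 0.4], [0, 0, 0, 0, 0, 0, 0.4], [0, 0, 0, 0, 0, 0, 0.4], [0, 0, 0, 0, 0, 0, 0.4]]]}}

```text
time_s: 32.83
eef_pos: [0.5644, 0.2252, 0.0934]
tool_rot: [0.001, 0.044, 0.999, 0.001]
ft_force: [-0.2, -0.3, -3.6]
opening: 0.0605
```

Run:
```python
from h import *
np.set_printoptions(precision=4,suppress=True)
s=read_state();print(s['time_s'],s['eef_pos'],s['tool_rot'],go((.5635,.2248,.081)))
```

```text
32.8333 [0.5644 0.2252 0.0934] [0.0011 0.0438 0.999  0.0006] [ 0.09 -0.05  1.24]
```

>>> {"api": "jog_arm", "payload": {"targets": [[[0, 0, 0, 0.03, -0.03, 0.4, 0.4], [0, 0, 0, 0, 0, 0.4, 0.4], [0, 0, 0, 0, 0, 0.2, 0.4], [0, 0, 0, 0, 0, 0.15, 0.4], [0, 0, 0, 0, 0, 0, 0.4]]]}}

```text
time_s: 33.25
eef_pos: [0.563, 0.2243, 0.0811]
tool_rot: [-0.0, 0.044, 0.999, -0.0]
ft_force: [-3.4, -0.7, 1.2]
opening: 0.0605
```

>>> {"api": "jog_arm", "payload": {"targets": [[[0, 0, 0, 0, 0, 0.05, 0.4], [0, 0, 0, 0, 0, 0.05, 0.4], [0, 0, 0, 0, 0, 0, 0.4], [0, 0, 0, 0, 0, 0, 0.4]]]}}

```text
time_s: 33.58
eef_pos: [0.5629, 0.2243, 0.081]
tool_rot: [-0.0, 0.044, 0.999, -0.0]
ft_force: [-4.0, -1.1, 6.7]
opening: 0.0603
```

>>> {"api": "jog_arm", "payload": {"targets": [[[0, 0, 0, 0, 0, 0, 0.9], [0, 0, 0, 0, 0, 0, 0.9], [0, 0, 0, 0, 0, 0, 0.9], [0, 0, 0, 0, 0, 0, 0.9], [0, 0, 0, 0, 0, -1, 0.9]]]}}

```text
time_s: 34.0
eef_pos: [0.5621, 0.2242, 0.0881]
tool_rot: [-0.002, 0.044, 0.999, -0.001]
ft_force: [0.0, -0.0, 0.2]
opening: 0.0826
```

>>> {"api": "jog_arm", "payload": {"targets": [[[0, 0, 0, 0, 0, -3, 0.9], [0, 0, 0, 0, 0, -4, 0.9], [0, 0, 0, 0, 0, -4, 0.9], [0, 0, 0, 0, 0, -4, 0.9], [0, 0, 0, 0, 0, -3.5, 0.9]]]}}

```text
time_s: 34.42
eef_pos: [0.5636, 0.2247, 0.2784]
tool_rot: [0.001, 0.044, 0.999, 0.001]
ft_force: [1.2, 0.6, -0.0]
opening: 0.0832
```

>>> {"api": "jog_arm", "payload": {"targets": [[[0, 0, 0, 0, 0, -1.5, 0.65], [0, 0, 0, 1.03, 0.87, 0, 0.65], [0, 0, 0, 2.23, 1.89, 0, 0.65], [0, 0, 0, 2.92, 2.47, 0, 0.65], [0, 0, 0, 3.09, 2.62, 0, 0.65]]]}}

```text
time_s: 34.83
eef_pos: [0.4764, 0.3108, 0.2886]
tool_rot: [-0.001, 0.045, 0.999, -0.001]
ft_force: [0.6, -0.2, 0.2]
opening: 0.0608
```

>>> {"api": "jog_arm", "payload": {"targets": [[[0, 0, 0, 3.09, 2.62, 0, 0.65], [0, 0, 0, 2.4, 2.04, 0, 0.65], [0, 0, 0, 1.54, 1.31, 0, 0.65], [0, 0, 0, 0.9, 0.78, 0, 0.65], [0, 0, 0, 0, 0, 0, 0.65]]]}}

```text
time_s: 35.25
eef_pos: [0.4012, 0.3876, 0.2889]
tool_rot: [-0.001, 0.041, 0.999, 0.0]
ft_force: [-0.3, 0.6, 0.4]
opening: 0.0607
```

>>> {"api": "jog_arm", "payload": {"targets": [[[0, 0, 0, 0, 0, 0, 0.65], [0, 0, 0, 0, 0, 0, 0.65], [0, 0, 0, 0, 0, 0, 0.65], [0, 0, 0, 0, 0, 0, 0.65]]]}}

```text
time_s: 35.58
eef_pos: [0.4062, 0.3835, 0.2895]
tool_rot: [0.0, 0.046, 0.999, -0.0]
ft_force: [-1.2, 0.1, 0.5]
opening: 0.0603
```

Run:
```python
from h import *
np.set_printoptions(precision=4,suppress=True)
s=read_state();print(s['time_s'],s['eef_pos'],s['tool_rot'],s['opening'],go((.4042,.3849,.1727)))
```

```text
35.5833 [0.4062 0.3835 0.2895] [ 0.0002  0.0456  0.999  -0.0004] 0.060258023633969766 [ 0.22  0.12 11.68]
```

>>> {"api": "jog_arm", "payload": {"targets": [[[0, 0, 0, 0, 0, 2, 0.65], [0, 0, 0, 0, 0, 3.5, 0.65], [0, 0, 0, 0, 0, 3, 0.65], [0, 0, 0, 0, 0, 2, 0.65], [0, 0, 0, 0, 0, 1, 0.65]]]}}

```text
time_s: 36.0
eef_pos: [0.4044, 0.3829, 0.1717]
tool_rot: [-0.002, 0.045, 0.999, -0.002]
ft_force: [0.0, -0.8, 0.2]
opening: 0.0603
```

>>> {"api": "jog_arm", "payload": {"targets": [[[0, 0, 0, 0, 0, 0, 0.65], [0, 0, 0, 0, 0, 0, 0.65], [0, 0, 0, 0, 0, 0, 0.65], [0, 0, 0, 0, 0, 0, 0.65], [0, 0, 0, 0, 0, 0, 0.65]]]}}

```text
time_s: 36.42
eef_pos: [0.4054, 0.3857, 0.1761]
tool_rot: [0.001, 0.044, 0.999, 0.001]
ft_force: [-0.1, 0.2, -0.1]
opening: 0.0607
```

Run:
```python
from h import *
np.set_printoptions(precision=4,suppress=True)
s=read_state();print(s['time_s'],s['eef_pos'],s['tool_rot'],s['opening'],go((.4042,.3849,.1727)))
```

```text
36.4167 [0.4054 0.3857 0.1761] [0.001  0.0439 0.999  0.0011] 0.060720826304957225 [ 0.11 -0.09  0.33]
```

>>> {"api": "jog_arm", "payload": {"targets": [[[0, 0, 0, 0.08, -0.06, 0.25, 0.65], [0, 0, 0, 0, 0, 0, 0.65], [0, 0, 0, 0, 0, 0, 0.65], [0, 0, 0, 0, 0, 0, 0.65], [0, 0, 0, 0, 0, 0, 0.65]]]}}

```text
time_s: 36.83
eef_pos: [0.4039, 0.3846, 0.1722]
tool_rot: [0.0, 0.044, 0.999, 0.0]
ft_force: [0.5, -0.1, -0.9]
opening: 0.0605
```

>>> {"api": "jog_arm", "payload": {"targets": [[[0, 0, 0, 0, 0, 0, 0.1], [0, 0, 0, 0, 0, 0, 0.1], [0, 0, 0, 0, 0, 0, 0.1], [0, 0, 0, 0, 0, 0, 0.1], [0, 0, 0, 0, 0, 0, 0.1]]], "force": 30}}

```text
time_s: 37.25
eef_pos: [0.4039, 0.3846, 0.1721]
tool_rot: [-0.0, 0.044, 0.999, -0.0]
ft_force: [1.2, 0.3, -0.1]
opening: 0.0381
```

>>> {"api": "jog_arm", "payload": {"targets": [[[0, 0, 0, 0, 0, 0, 0.1], [0, 0, 0, 0, 0, 0, 0.1]]]}}

```text
time_s: 37.42
eef_pos: [0.4039, 0.3846, 0.1721]
tool_rot: [-0.0, 0.044, 0.999, 0.0]
ft_force: [1.3, -0.7, -0.5]
opening: 0.0384
```

>>> {"api": "jog_arm", "payload": {"targets": [[[0, 0, 0, 0, 0, -1, 0.1], [0, 0, 0, 0, 0, -2.5, 0.1], [0, 0, 0, 0, 0, -3.5, 0.1], [0, 0, 0, 0, 0, -3.5, 0.1], [0, 0, 0, 0, 0, -2.5, 0.1]]]}}

```text
time_s: 37.83
eef_pos: [0.4043, 0.3848, 0.3056]
tool_rot: [0.001, 0.044, 0.999, 0.001]
ft_force: [0.8, 0.8, -1.7]
opening: 0.0379
```

>>> {"api": "jog_arm", "payload": {"targets": [[[0, 0, 0, -0.68, -1.27, 0, 0.1], [0, 0, 0, -1.37, -2.53, 0, 0.1], [0, 0, 0, -1.71, -3.17, 0, 0.1], [0, 0, 0, -1.88, -3.48, 0, 0.1], [0, 0, 0, -1.88, -3.48, 0, 0.1]]]}}

```text
time_s: 38.25
eef_pos: [0.4665, 0.2378, 0.3026]
tool_rot: [-0.0, 0.043, 0.999, -0.0]
ft_force: [0.6, 0.2, -1.8]
opening: 0.0382
```

>>> {"api": "jog_arm", "payload": {"targets": [[[0, 0, 0, -1.88, -3.48, 0, 0.1], [0, 0, 0, -1.88, -3.48, 0, 0.1], [0, 0, 0, -1.88, -3.48, 0, 0.1], [0, 0, 0, -1.71, -3.17, 0, 0.1], [0, 0, 0, -1.2, -2.22, 0, 0.1]]]}}

```text
time_s: 38.67
eef_pos: [0.5386, 0.0691, 0.3026]
tool_rot: [0.0, 0.046, 0.999, -0.001]
ft_force: [-0.8, -0.1, -2.8]
opening: 0.038
```

>>> {"api": "jog_arm", "payload": {"targets": [[[0, 0, 0, -0.68, -1.27, 0, 0.1], [0, 0, 0, -0.34, -0.63, 0, 0.1], [0, 0, 0, 0, 0, 1, 0.1], [0, 0, 0, 0, 0, 2.5, 0.1], [0, 0, 0, 0, 0, 3, 0.1]]]}}

```text
time_s: 39.08
eef_pos: [0.547, 0.0566, 0.2378]
tool_rot: [0.002, 0.043, 0.999, 0.001]
ft_force: [0.7, 0.5, -1.7]
opening: 0.0384
```

>>> {"api": "jog_arm", "payload": {"targets": [[[0, 0, 0, 0, 0, 3, 0.1], [0, 0, 0, 0, 0, 1.5, 0.1], [0, 0, 0, 0, 0, 0.5, 0.1], [0, 0, 0, 0, 0, 0, 0.1], [0, 0, 0, 0, 0, 0, 0.1]]]}}

```text
time_s: 39.5
eef_pos: [0.5467, 0.0555, 0.1878]
tool_rot: [0.0, 0.043, 0.999, 0.0]
ft_force: [0.2, 0.6, -1.5]
opening: 0.0382
```

>>> {"api": "jog_arm", "payload": {"targets": [[[0, 0, 0, 0, 0, 0, 0.1], [0, 0, 0, 0, 0, 0, 0.1], [0, 0, 0, 0, 0, 0, 0.1]]]}}

```text
time_s: 39.75
eef_pos: [0.547, 0.0544, 0.1883]
tool_rot: [0.001, 0.044, 0.999, 0.0]
ft_force: [0.9, -0.9, -1.5]
opening: 0.0383
```

Run:
```python
from h import *
np.set_printoptions(precision=4,suppress=True)
s=read_state();print(s['time_s'],s['eef_pos'],s['tool_rot'],s['opening'],go((.547,.0545,.174)))
```

```text
39.75 [0.547  0.0544 0.1883] [0.0012 0.0438 0.999  0.0002] 0.03825119458240186 [0.01 0.01 1.43]
```

>>> {"api": "jog_arm", "payload": {"targets": [[[0, 0, 0, 0, 0.02, 0.5, 0.1], [0, 0, 0, 0, 0, 0.5, 0.1], [0, 0, 0, 0, 0, 0.25, 0.1], [0, 0, 0, 0, 0, 0.15, 0.1], [0, 0, 0, 0, 0, 0, 0.1]]]}}

```text
time_s: 40.17
eef_pos: [0.5469, 0.0543, 0.1742]
tool_rot: [0.001, 0.044, 0.999, 0.0]
ft_force: [-2.2, -0.7, 5.6]
opening: 0.038
```

>>> {"api": "jog_arm", "payload": {"targets": [[[0, 0, 0, 0, 0, 0.05, 0.1], [0, 0, 0, 0, 0, 0, 0.1], [0, 0, 0, 0, 0, 0, 0.1]]]}}

```text
time_s: 40.42
eef_pos: [0.547, 0.0543, 0.1742]
tool_rot: [0.001, 0.044, 0.999, 0.0]
ft_force: [-2.4, -0.2, 7.8]
opening: 0.0378
```

>>> {"api": "jog_arm", "payload": {"targets": [[[0, 0, 0, 0, 0, 0, 0.65], [0, 0, 0, 0, 0, 0, 0.65], [0, 0, 0, 0, 0, 0, 0.65], [0, 0, 0, 0, 0, 0, 0.65], [0, 0, 0, 0, 0, -1, 0.65]]]}}

```text
time_s: 40.83
eef_pos: [0.5449, 0.0542, 0.181]
tool_rot: [-0.002, 0.044, 0.999, -0.0]
ft_force: [1.0, 0.0, -0.2]
opening: 0.0603
```

>>> {"api": "jog_arm", "payload": {"targets": [[[0, 0, 0, 0, 0, -3, 0.65], [0, 0, 0, 0, 0, -3.5, 0.65], [0, 0, 0, 0, 0, -3, 0.65], [0, 0, 0, 0, 0, -1.5, 0.65], [0, 0, 0, 0.35, 1.31, 0, 0.65]]]}}

```text
time_s: 41.25
eef_pos: [0.547, 0.0645, 0.2979]
tool_rot: [0.005, 0.047, 0.999, -0.0]
ft_force: [0.6, -0.6, -0.0]
opening: 0.0604
```

>>> {"api": "jog_arm", "payload": {"targets": [[[0, 0, 0, 0.7, 2.62, 0, 0.65], [0, 0, 0, 0.87, 3.28, 0, 0.65], [0, 0, 0, 0.96, 3.61, 0, 0.65], [0, 0, 0, 0.96, 3.61, 0, 0.65], [0, 0, 0, 0.96, 3.61, 0, 0.65]]]}}

```text
time_s: 41.67
eef_pos: [0.514, 0.2397, 0.2935]
tool_rot: [0.0, 0.044, 0.999, 0.0]
ft_force: [0.1, -0.2, 0.6]
opening: 0.0601
```

>>> {"api": "jog_arm", "payload": {"targets": [[[0, 0, 0, 0.96, 3.61, 0, 0.65], [0, 0, 0, 0.96, 3.61, 0, 0.65], [0, 0, 0, 0.87, 3.28, 0, 0.65], [0, 0, 0, 0.61, 2.3, 0, 0.65], [0, 0, 0, 0.35, 1.31, 0, 0.65]]]}}

```text
time_s: 42.08
eef_pos: [0.4873, 0.3864, 0.2928]
tool_rot: [-0.001, 0.041, 0.999, 0.001]
ft_force: [0.6, 0.2, 0.9]
opening: 0.0604
```

>>> {"api": "jog_arm", "payload": {"targets": [[[0, 0, 0, 0.2, 0.7, 0, 0.65], [0, 0, 0, 0, 0, 0, 0.65], [0, 0, 0, 0, 0, 0, 0.65], [0, 0, 0, 0, 0, 0, 0.65], [0, 0, 0, 0, 0, 0, 0.65]]]}}

```text
time_s: 42.5
eef_pos: [0.4892, 0.3871, 0.293]
tool_rot: [0.0, 0.046, 0.999, -0.0]
ft_force: [-0.5, 0.4, -0.0]
opening: 0.0602
```

Run:
```python
from h import *
np.set_printoptions(precision=4,suppress=True)
s=read_state();print(s['time_s'],s['eef_pos'],s['tool_rot'],s['opening'],go((.4884,.3896,.1966)))
```

```text
42.5 [0.4892 0.3871 0.293 ] [ 0.0004  0.0456  0.999  -0.0005] 0.0602400012239558 [0.11 0.25 9.64]
```

>>> {"api": "jog_arm", "payload": {"targets": [[[0, 0, 0, 0.05, 0.08, 2, 0.65], [0, 0, 0, 0, 0, 3, 0.65], [0, 0, 0, 0, 0, 2.5, 0.65], [0, 0, 0, 0, 0, 1.4, 0.65], [0, 0, 0, 0, 0, 0.7, 0.65]]]}}

```text
time_s: 42.92
eef_pos: [0.4871, 0.3878, 0.1942]
tool_rot: [-0.002, 0.045, 0.999, -0.002]
ft_force: [0.0, -0.7, 0.2]
opening: 0.0603
```

>>> {"api": "jog_arm", "payload": {"targets": [[[0, 0, 0, 0, 0, 0, 0.65], [0, 0, 0, 0, 0, 0, 0.65], [0, 0, 0, 0, 0, 0, 0.65], [0, 0, 0, 0, 0, 0, 0.65], [0, 0, 0, 0, 0, 0, 0.65]]]}}

```text
time_s: 43.33
eef_pos: [0.4881, 0.3905, 0.1979]
tool_rot: [0.001, 0.044, 0.999, 0.001]
ft_force: [0.7, 1.6, 0.7]
opening: 0.0605
```

Run:
```python
from h import *
np.set_printoptions(precision=4,suppress=True)
s=read_state();print(s['time_s'],s['eef_pos'],s['tool_rot'],s['opening'],go((.4884,.3896,.1966)))
```

```text
43.3333 [0.4881 0.3905 0.1979] [0.0008 0.0439 0.999  0.0008] 0.06046649166929961 [-0.04 -0.08  0.13]
```

>>> {"api": "jog_arm", "payload": {"targets": [[[0, 0, 0, -0.06, -0.06, 0, 0.65], [0, 0, 0, 0, 0, 0, 0.65], [0, 0, 0, 0, 0, 0, 0.65], [0, 0, 0, 0, 0, 0, 0.65]]]}}

```text
time_s: 43.67
eef_pos: [0.4881, 0.3895, 0.1967]
tool_rot: [0.0, 0.044, 0.999, 0.0]
ft_force: [0.0, 1.1, 0.0]
opening: 0.0603
```

>>> {"api": "jog_arm", "payload": {"targets": [[[0, 0, 0, 0, 0, 0, 0.1], [0, 0, 0, 0, 0, 0, 0.1], [0, 0, 0, 0, 0, 0, 0.1], [0, 0, 0, 0, 0, 0, 0.1], [0, 0, 0, 0, 0, 0, 0.1]]], "force": 35}}

```text
time_s: 44.08
eef_pos: [0.4882, 0.3892, 0.1966]
tool_rot: [0.0, 0.044, 0.999, -0.0]
ft_force: [0.7, -0.2, -0.3]
opening: 0.0346
```

>>> {"api": "jog_arm", "payload": {"targets": [[[0, 0, 0, 0, 0, 0, 0.1], [0, 0, 0, 0, 0, 0, 0.1], [0, 0, 0, 0, 0, 0, 0.1]]]}}

```text
time_s: 44.33
eef_pos: [0.4883, 0.3892, 0.1966]
tool_rot: [0.0, 0.044, 0.999, -0.0]
ft_force: [0.3, -0.0, 0.7]
opening: 0.0345
```

>>> {"api": "jog_arm", "payload": {"targets": [[[0, 0, 0, 0, 0, -1, 0.1], [0, 0, 0, 0, 0, -2.5, 0.1], [0, 0, 0, 0, 0, -3.5, 0.1], [0, 0, 0, 0, 0, -3.5, 0.1], [0, 0, 0, 0, 0, -2.5, 0.1]]]}}

```text
time_s: 44.75
eef_pos: [0.488, 0.3899, 0.3293]
tool_rot: [0.0, 0.044, 0.999, 0.001]
ft_force: [0.4, 0.0, -3.6]
opening: 0.0349
```

>>> {"api": "jog_arm", "payload": {"targets": [[[0, 0, 0, -0.43, -1.19, 0, 0.1], [0, 0, 0, -0.87, -2.38, 0, 0.1], [0, 0, 0, -1.04, -2.86, 0, 0.1], [0, 0, 0, -1.13, -3.09, 0, 0.1], [0, 0, 0, -1.13, -3.09, 0, 0.1]]]}}

```text
time_s: 45.17
eef_pos: [0.5217, 0.2569, 0.3238]
tool_rot: [-0.002, 0.044, 0.999, -0.002]
ft_force: [0.7, -1.0, -4.1]
opening: 0.0346
```

>>> {"api": "jog_arm", "payload": {"targets": [[[0, 0, 0, -1.13, -3.09, 0, 0.1], [0, 0, 0, -1.04, -2.86, 0, 0.1], [0, 0, 0, -0.87, -2.38, 0, 0.1], [0, 0, 0, -0.69, -1.9, 0, 0.1], [0, 0, 0, -0.41, -0.96, 0, 0.1]]]}}

```text
time_s: 45.58
eef_pos: [0.5537, 0.1386, 0.3242]
tool_rot: [-0.002, 0.047, 0.999, -0.003]
ft_force: [-0.0, -0.9, -5.4]
opening: 0.0345
```

>>> {"api": "jog_arm", "payload": {"targets": [[[0, 0, 0, 0, 0, 0, 0.1], [0, 0, 0, 0, 0, 0, 0.1], [0, 0, 0, 0, 0, 1, 0.1], [0, 0, 0, 0, 0, 2.5, 0.1], [0, 0, 0, 0, 0, 3, 0.1]]]}}

```text
time_s: 46.0
eef_pos: [0.555, 0.1479, 0.2621]
tool_rot: [0.002, 0.042, 0.999, 0.002]
ft_force: [1.0, 0.8, -5.4]
opening: 0.0344
```

>>> {"api": "jog_arm", "payload": {"targets": [[[0, 0, 0, 0, 0, 2.5, 0.1], [0, 0, 0, 0, 0, 1.7, 0.1], [0, 0, 0, 0, 0, 0.8, 0.1], [0, 0, 0, 0, 0, 0, 0.1], [0, 0, 0, 0, 0, 0, 0.1]]]}}

```text
time_s: 46.42
eef_pos: [0.5543, 0.1461, 0.2117]
tool_rot: [-0.0, 0.043, 0.999, 0.0]
ft_force: [0.5, -0.5, -5.0]
opening: 0.0345
```

>>> {"api": "jog_arm", "payload": {"targets": [[[0, 0, 0, 0, 0, 0, 0.1], [0, 0, 0, 0, 0, 0, 0.1], [0, 0, 0, 0, 0, 0, 0.1]]]}}

```text
time_s: 46.67
eef_pos: [0.555, 0.145, 0.2129]
tool_rot: [0.001, 0.044, 0.999, 0.0]
ft_force: [-0.2, -0.3, -4.1]
opening: 0.0344
```

Run:
```python
from h import *
np.set_printoptions(precision=4,suppress=True)
s=read_state();print(s['time_s'],s['eef_pos'],s['tool_rot'],s['opening'],go((.5545,.1444,.1984)))
```

```text
46.6667 [0.555  0.145  0.2129] [0.0012 0.0438 0.999  0.0005] 0.034351692394623726 [ 0.05 -0.07  1.45]
```

>>> {"api": "jog_arm", "payload": {"targets": [[[0, 0, 0, 0.05, -0.04, 0.5, 0.1], [0, 0, 0, 0, 0, 0.5, 0.1], [0, 0, 0, 0, 0, 0.25, 0.1], [0, 0, 0, 0, 0, 0.15, 0.1], [0, 0, 0, 0, 0, 0, 0.1]]]}}

```text
time_s: 47.08
eef_pos: [0.5545, 0.1442, 0.1986]
tool_rot: [0.001, 0.044, 0.999, 0.0]
ft_force: [-1.2, 0.0, 1.7]
opening: 0.0346
```

>>> {"api": "jog_arm", "payload": {"targets": [[[0, 0, 0, 0, 0, 0.05, 0.1], [0, 0, 0, 0, 0, 0.05, 0.1], [0, 0, 0, 0, 0, 0, 0.1]]]}}

```text
time_s: 47.33
eef_pos: [0.5549, 0.1442, 0.1986]
tool_rot: [0.002, 0.044, 0.999, 0.0]
ft_force: [-2.5, -1.6, 6.4]
opening: 0.0344
```

Seated. I'll release, rise to the height of the first clear view, and compare with it.

>>> {"api": "jog_arm", "payload": {"targets": [[[0, 0, 0, 0, 0, 0, 0.7], [0, 0, 0, 0, 0, 0, 0.7], [0, 0, 0, 0, 0, 0, 0.7], [0, 0, 0, 0, 0, 0, 0.7], [0, 0, 0, 0, 0, -1, 0.7]]]}}

```text
time_s: 47.75
eef_pos: [0.5524, 0.1441, 0.2049]
tool_rot: [-0.002, 0.044, 0.999, -0.001]
ft_force: [-0.3, -0.1, -0.9]
opening: 0.0623
```

>>> {"api": "jog_arm", "payload": {"targets": [[[0, 0, 0, 0, 0, -3, 0.7], [0, 0, 0, 0, 0, -4, 0.7], [0, 0, 0, 0, 0, -3.5, 0.7], [0, 0, 0, 0, 0, -2, 0.7], [0, 0, 0, 0, 0, -0.7, 0.7]]]}}

```text
time_s: 48.17
eef_pos: [0.5556, 0.1448, 0.3436]
tool_rot: [0.004, 0.044, 0.999, 0.001]
ft_force: [0.9, -0.0, -0.0]
opening: 0.0654
```

>>> {"api": "jog_arm", "payload": {"targets": [[[0, 0, 0, 0, 0, 0, 0.7], [0, 0, 0, 0, 0, 0, 0.7], [0, 0, 0, 0, 0, 0, 0.7], [0, 0, 0, 0, 0, 0, 0.7], [0, 0, 0, 0, 0, 0, 0.7]]]}}

```text
time_s: 48.58
eef_pos: [0.5532, 0.1442, 0.337]
tool_rot: [-0.002, 0.044, 0.999, -0.001]
ft_force: [-0.3, -0.4, 0.3]
opening: 0.065
```

Run:
```python
from h import *
np.set_printoptions(precision=4,suppress=True)
s=read_state();print(s['time_s'],s['eef_pos'],s['tool_rot'])
c=cam('wrist');I=grab_frame('wrist')
for n,P in [('glue',(.5529,.1455,.208)),('slim',(.5463,.0551,.184)),('jar',(.5624,.225,.105))]:
    print(n,(proj(c,P)-[160,80])*2.5)
save('w9.png',cv2.resize(I[80:320,160:480],None,fx=2.5,fy=2.5,interpolation=cv2.INTER_CUBIC))
```

```text
48.5833 [0.5532 0.1442 0.337 ] [-0.0016  0.0438  0.999  -0.0006]
glue [395.6087 286.099 ]
slim [163.5042 275.5803]
jar [560.5814 243.7534]
```

View pics/w9.png

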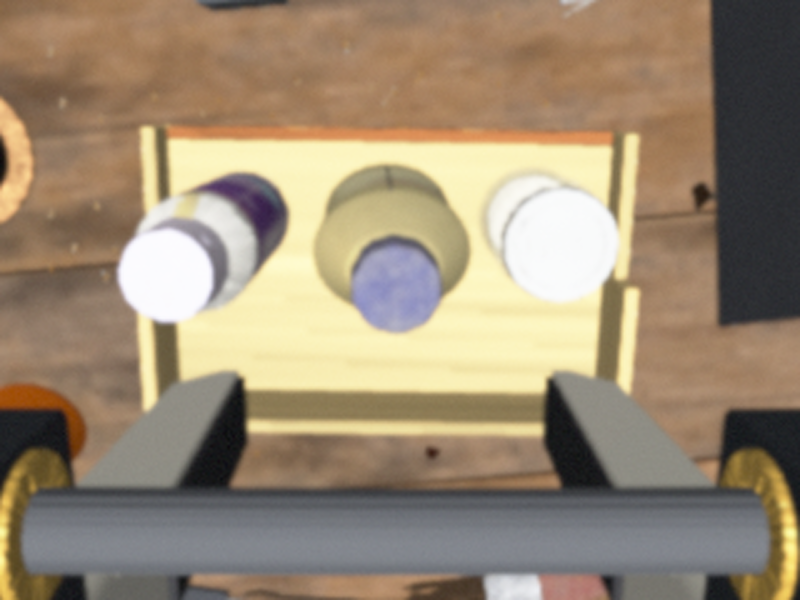

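All three stand upright. Their tops at crop (396,284), (167,273) and (560,243) are within 4 px of where the start positions project, roughly 1–2 mm. Handing in.

```bash
python3 -c "
from station import *
print(hand_in())"
```

```text
the job is handed in; nothing more can be done
None
```

The job is done and handed in at about 49 s of robot time, out of 149 s allowed. I stood the glue, slim bottle and jar upright on the mat, then moved the tape to the cork pad. After that I put the jar, slim bottle and glue back, each from its recorded pose.

**Tape:** it lies flat on the pad; the check after release put it about 2 mm from the centre.

**Jar and bottles:** all three stand upright, with lids and caps within about 2 mm of their starting positions in the last wrist picture. The largest difference was about 4 px in the enlarged view, on the slim bottle.

**Forces and neighbours:** the wrist force stayed under 8 N in every reading I saw. Nothing was knocked over, and the arm did not touch the orange look-alikes. No check failed.

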